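# Zero the cap-height comparator on its master, then gauge a sample tube

## Robot

A 7-joint arm with a two-finger parallel gripper is mounted at the origin on the work surface. World frame = base frame: x ahead of the robot, y to its left, z up, the work surface at z = 0. Lengths are in mm, angles in rad, forces in N, time in s.
With the tool pointing down it reaches from about 400 to 875 mm from the base axis. Payload 19.3 kg.
Tool frame: the origin (TCP) lies where the fingers leave the gripper's body, on its centre line; the fingertips stand 73 mm ahead of it and the grasp point (between the pads) lies 54 mm ahead of it; z points along the fingers, y is the direction in which the jaws open and shut (so a half turn about z gives the same grasp; the last joint's range is limited). The gripper opens to 85 mm and grips with 20 to 120 N. Pads are 22 mm wide; open, the fingers measure 114 mm over their backs; the gripper's body (76 mm by 85 mm) begins 54 mm behind the grasp point. The pads swing forward as they close: fully open they stand 13 mm farther back than shut.
Start: joints at [-1.292, 0.521, -0.036, 1.599, 0.021, 1.021, -0.113], TCP at [213.625, 587.351, 303.891] pointing down, gripper open.
Joint ranges: [-2.91, 2.91], [-0.3, 2.13], [-1.5, 1.42], [0.17, 2.43], [-1.26, 4.41], [0.16, 1.93], [-2.52, 2.52]. Speed limits (rad/s): [1.89, 1.89, 2.39, 2.39, 3.01, 3.01, 3.01].

## Interface

Orientations are given as a rotation vector (axis times angle).
In Python, from bench import sense, camera, camera_model, sign_off gives the robot as it stands.
- The arm moves only by the tool send_rows, never from a script. Its argument "targets" is a list of rows, each a list of 6 numbers: the shift along the tool's x, y, z scaled (see below), then the turn, a rotation vector about the tool's x, y, z scaled (see below). A call has 1 to 20 rows; each row is the pose to reach, as a shift and turn from the pose commanded when the call began, along the tool's axes at that moment, turning the shorter way round; what a row does not reach only later rows make up. The controller multiplies each number of a shift by 0.08 m and each number of a turn by 180 degrees. A row lasts 1/10 s, in which the tool goes at most 50 mm and 8.59 degrees, less where a joint would pass 70% of its speed; a pose out of reach is approached as far as the arm can. A call with a number of a shift or a turn outside -1 to 1 is refused whole. A call with a gripper value outside its range is refused whole. "claw" is the opening, from 0 (shut) to 1 (fully open), set as the call begins (left out, the last holds). The fingers move at their own pace and stop on an object; "newtons" is the grip in N (left out, the last holds). Time passes only in rows, so rows that repeat a pose let the fingers close. It gives the time, the measured TCP pose, the force and the opening at its end, in the units of the state.
- sense(): the state, without advancing time (a new reading comes with each control period).
- camera(name): name is "scene" or "top" or "wrist"; returns the picture (384x512x3 uint8, red, green, blue); there is no depth.
- camera_model(name): a dict with "fx", "fy", "cx", "cy" (pixels), "k1" (the pictures are not rectified: a ray, as slopes to the right and down, at radius r is drawn at 1 + k1 r^2 times it, then the intrinsics apply), "R" (3x3) and "t" (3): a world point X has camera coordinates R X + t; the wrist camera has in their place "hand_eye" (4x4, takes a point from camera to tool coordinates, whose origin is the TCP and whose axes are the flange's). Camera axes: x right, y down, z forward; pixel columns grow to the right and rows downward; lengths in mm; the calibration is good to about 2 mm. A picture is of the moment at which its call begins: read the wrist's pose just before it. camera_model takes no time and is no camera call.
- sign_off(): hands the job in, once; it reports no verdict.
The state is a dict: "clock": time; "joint_positions": joint angles; "joint_vel": joint speeds; "effort": joint torques, N m; "position": TCP position; "orientation": TCP orientation; "force": force on the tool from outside, world axes, zero at the start; "moment": the same for the moment, N m; "grip_width": finger opening in mm.
Only numpy, scipy, OpenCV 4.12 (cv2) and the standard library are available. Lean on these libraries where they do the work, as an engineer would, in place of code of your own. Each camera call takes 0.05 s, during which the arm holds its last target.

## Task

The master carrier stands home in the comparator with the dial head raised above it: move the head down by its blue fin until the needle is at the middle of the green mark, and leave it set there. Then draw the master out and stand it lengthwise on the blue mat, and slide the carrier with the red-capped sample tube in its place under the roller, pressing it up against the yellow stop before you let go of it. Be gentle: keep the needle out of the red, do not ram the stop or the roller, tip no carrier, and leave the other things on the desk alone.

Things in the scene. Friction and masses are not known exactly. Their poses are not given: they have to be found in the camera images.
- gauge: Comparator fixed to the desk. Base plate 205 x 90 x 10 mm (x from -85 to +120), two guide rails 39 apart (y), 10 high above the plate, from x = -60 to +20, a flared mouth from x = -85 to -60 (outer end about 60 wide), a column at x = +80. Origin: on the desk straight under the roller. x: the way carriers slide in, from mouth to stop and column; z up.
- home (a point): On the gauge's plate, 10 above the desk, 47 before the roller's axis: where the centre of a carrier's underside lies when the carrier is home, nose against the stop, its x along the gauge's x. Sliding a carrier in under the lowered roller takes up to 15 N, the stop is felt as a further rise.
- stop: Yellow end stop fixed between the rails, 39 wide, 18 high above the plate. Origin: at plate height, centre of the face that the carrier's nose meets, 20 mm beyond the roller's axis (x as the gauge's).
- gauge_head (a joint): Height of the dial head on its column, metres: 0 at the top, grows as it is lowered, to 0.030. Friction holds it where it is left: some 5 N pushes it down until the roller lands on something, 8 to 10 N after that, 13 N lifts it. At 0 the roller's lowest point is 82 to 88 mm above the desk: how far the tip is screwed out of the plunger differs each time.
- dial (a point): Centre of the dial's face, which looks up; 58 across, on top of the head, straight above the roller, 153 above the desk when the head is at 0. Below it the sprung plunger (400 N/m, 2.4 N at rest, 12 mm travel) with a brass roller 16 across that rolls along the gauge's x.
- head_fin (a point): Centre of the blue fin on top of the head, over the column (80 mm beyond the roller along the gauge's x): 26 long (gauge x), 12 thick (gauge y), from 18 below to 18 above this point. Under it is the head's sleeve, 40 x 40. Pinch it across its thickness.
- needle (a joint): Needle on the dial, rad, clockwise seen from above: 0 with the plunger hanging free, 0.25 for each mm that the roller is pushed up into the head. Middle of the green mark (pointing away from the column): 1.25, the mark reaching 0.2 either side; the red begins at 2.2.
- master: Master carrier, dark steel base 134 long (x) x 36 wide (y) x 14 high with a pillar ahead and a handle fin behind; about 0.35 kg. Origin: centre of the base's underside; x points from fin to pillar, z up. At the start it is home in the gauge.
- master_pillar (a point): Middle of the flat crown (11 across) of the master's pillar, 47 ahead of its centre, 62 above its underside. The pillar is 22 across with a brass top whose rim slopes at 45 degrees for 6 mm.
- master_handle (a point): Grip point in the master's black upright fin, 48 behind its centre, 40 above its underside. The fin is 24 long (carrier x), 12 thick (carrier y) and spans 14 to 53 above the underside.
- sample: Sample carrier, white plastic base 134 long (x) x 36 wide (y) x 14 high with an amber tube ahead and a handle fin behind; about 0.15 kg. Origin: centre of the base's underside; x points from fin to tube, z up. At the start it stands on the desk.
- sample_cap (a point): Middle of the flat crown (11 across) of the sample tube's red cap, 47 ahead of the carrier's centre, 62 above its underside. The cap is 22 across, its rim slopes at 45 degrees for 6 mm.
- sample_handle (a point): Grip point in the sample carrier's white upright fin, 48 behind its centre, 40 above its underside. The fin is 24 long (carrier x), 12 thick (carrier y) and spans 14 to 53 above the underside.
- mat: Blue mat fixed to the desk, 180 long (x) x 90 wide (y) x 3 thick. Origin: centre of its underside. The master stands on it wholly, along its length, either way round.
- sanitizer: White pump bottle, 63 across, 146 high, loose: leave it alone. Origin: centre of its underside.
- label_roll: Roll of labels standing on end, 64 across, 50 high, loose: leave it alone. Origin: centre of its underside.
- marker: Black marker pen lying along its x, 133 long (from 63 behind to 70 ahead), 17 wide, loose: leave it alone. Origin: on the desk under it.
Things that resemble listed ones, but are neither listed nor needed, are in the scene too. There is more than one size of the master; the job needs the middle-sized.

How it is judged (in metres and radians):
On the way, in this order (a step that is already met when the one before it is completed fails the run):
1. with the master home, the head is let go of with the needle on the green mark (1.05 to 1.45) (value of joint needle between 1.05 and 1.45 rad and x of master in the frame of gauge between -0.0495 and -0.044 m and y of master in the frame of gauge between -0.003 and 0.003 m and z of master in the frame of gauge between 0.007 and 0.0125 m and contact force between the fingers and gauge_head below 0.2 N), for 0.2 s.
2. the master stands on the mat, let go of (x of master in the frame of mat between -0.032 and 0.032 m and y of master in the frame of mat between -0.032 and 0.032 m and z of master in the frame of mat between 0.001 and 0.006 m and angle between master's own z axis and vertical below 0.06 rad and angle between the x axis of master and the x axis of mat, either way round below 0.3 rad and linear speed of master below 0.01 m/s and contact force between the fingers and master below 0.2 N), for 0.2 s.
3. the sample carrier is pressed against the stop with more than 2 N, the needle lifted by its cap (contact force between sample and stop above 2 N and value of joint needle above 0.8 rad), for 0.1 s.
At the end, for the whole second after the job is handed in: Sample carrier home (centre within 3 mm of its place, flat on the plate), needle 0.95 to 1.55 (within 0.3 of the green middle), master upright along the mat (centre within 32 mm of the mat's along and across, within 0.3 rad of its length), all at rest and let go of (all of step 2 and x of sample in the frame of gauge between -0.0495 and -0.044 m and y of sample in the frame of gauge between -0.003 and 0.003 m and z of sample in the frame of gauge between 0.007 and 0.0125 m and value of joint needle between 0.95 and 1.55 rad and linear speed of sample below 0.01 m/s and contact force between the fingers and sample below 0.2 N and contact force between the fingers and gauge_head below 0.2 N); the robot touches nothing.
It fails at once if the needle is driven into the red (over 2.2 rad) (value of joint needle above 2.2 rad).
It fails at once if the stop is rammed (over 25 N) (contact force between any of sample, master and stop above 25 N).
It fails at once if a carrier strikes the head or its roller with over 20 N (contact force between any of sample, master and gauge_head above 20 N).
It fails at once if a carrier is tipped by more than 0.5 rad (angle between any of sample, master's own z axis and vertical above 0.5 rad).
It fails at once if a bystander is moved by more than 20 mm (distance of any of sanitizer, label_roll, marker from where it was at the start of the episode above 0.02 m).
It also fails if it takes over 72 s, if anything falls off the work surface, if the arm or the gripper's body presses on something with over 40 N, if the wrist force passes 120 N, or if a joint passes its speed limit or range.

## Working session

There is one attempt and no reset: what is moved stays moved. The work goes in short steps, Python scripts to look and compute and a tool call to move; the robot and the scene stay as the last step left them, time stands still between calls to the robot, and variables do not carry over. Pictures are saved under pics/ and viewed, and the job is handed in when it is done.

Besides the shell and the picture viewer there is one more tool, called after "Request:" as name(argument=value, ...), one argument or row to a line, values as JSON. send_rows: Moves the arm, as the interface text tells. Its arguments: {"type":"object","properties":{"targets":{"type":"array","items":{"type":"array","items":{"type":"number","minimum":-1,"maximum":1}}},"claw":{"type":"number"},"newtons":{"type":"number"}},"required":["targets"]}

```bash
ls; mkdir -p pics
python3 - <<'E'
from bench import *
import cv2
s=sense();print({k:s[k] for k in('clock','position','orientation','force','grip_width')})
for n in('scene','top','wrist'):
    print(n,camera_model(n)); im=camera(n); cv2.imwrite(f'pics/a_{n}.png',im[:,:,::-1])
E
```

```text
pics
{'clock': 0.0, 'position': array([213.52914561, 587.11821139, 303.30425332]), 'orientation': array([-5.45026020e-01, -3.09383080e+00,  1.86034981e-03]), 'force': array([-0.3694529 ,  0.35488832,  0.49599538]), 'grip_width': 85.23177096952213}
scene {'fx': 377.13518378810085, 'fy': 377.13518378810085, 'cx': 258.984571538488, 'cy': 191.67215027481825, 'k1': -0.11473514007947246, 'R': array([[ 0.60477077,  0.79639356, -0.00310245],
       [ 0.46039507, -0.35279132, -0.81460092],
       [-0.64983744,  0.49121847, -0.58001354]]), 't': array([-348.50204656, -147.8208805 , 1363.87458178])}
top {'fx': 482.78618201237634, 'fy': 482.78618201237634, 'cx': 252.3158123640632, 'cy': 203.56554308091552, 'k1': 0.046101909281621216, 'R': array([[ 0.02575077, -0.99953675, -0.01622313],
       [-0.98778214, -0.02294611, -0.15414253],
       [ 0.15369887,  0.01999421, -0.98791543]]), 't': array([ -10.27622685,  551.35234961, 1285.14139463])}
wrist {'fx': 319.26552246508805, 'fy': 319.26552246508805, 'cx': 252.33280564330656, 'cy': 192.7430996921137, 'k1': -0.03541278765501807, 'hand_eye': array([[ 9.50734852e-04, -9.48138488e-01, -3.17856107e-01,
         8.18905118e+01],
       [ 9.99999482e-01,  7.85867848e-04,  6.46905321e-04,
         1.19789530e+00],
       [-3.63562938e-04, -3.17856557e-01,  9.48138743e-01,
        -6.93493225e+01],
       [ 0.00000000e+00,  0.00000000e+00,  0.00000000e+00,
         1.00000000e+00]])}
```

View pics/a_scene.png

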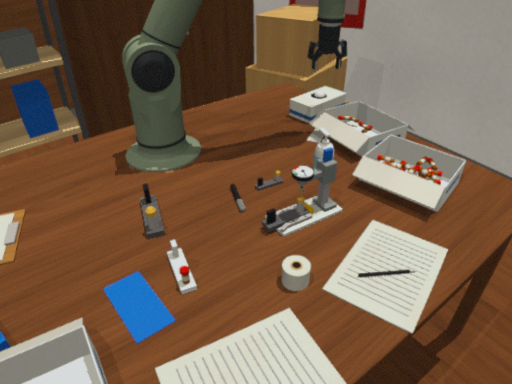

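View pics/a_top.png

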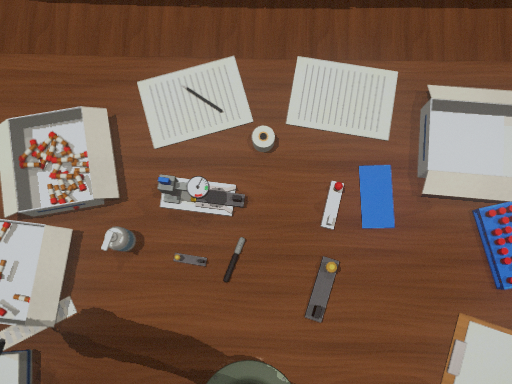

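View pics/a_wrist.png

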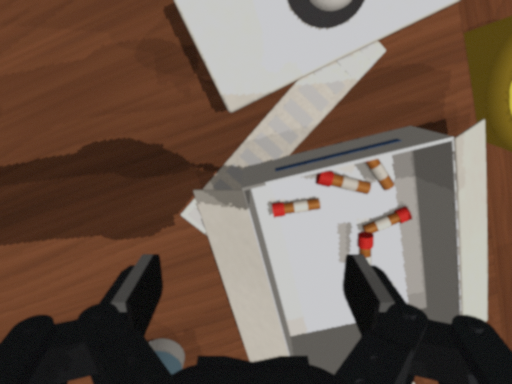

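Scene: the gauge is at about (200,195) in the top view, with its mouth to the right. The sample is at (333,205), the mat at (377,197), the label roll at (263,138) and the marker at (235,258). The decoy masters are at (322,290) and (190,260).

```bash
cat > h.py <<'E'
import numpy as np, cv2
from scipy.spatial.transform import Rotation as Ro
from bench import *
def und(m,uv):
    x=(uv[0]-m['cx'])/m['fx'];y=(uv[1]-m['cy'])/m['fy']
    rd=np.hypot(x,y);r=rd
    for _ in range(20): r=rd/(1+m['k1']*r*r)
    s=1 if rd==0 else r/rd
    return np.array([x*s,y*s,1])
def pose(n,st=None):
    m=camera_model(n)
    if n!='wrist': return m,np.array(m['R']),np.array(m['t'])
    st=st or sense(); T=np.eye(4);T[:3,:3]=Ro.from_rotvec(st['orientation']).as_matrix();T[:3,3]=st['position']
    C=np.linalg.inv(T@m['hand_eye']);return m,C[:3,:3],C[:3,3]
def ray(P,uv):
    m,R,t=P;return -R.T@t,R.T@und(m,uv)
def onz(P,uv,z):
    o,d=ray(P,uv);return o+d*(z-o[2])/d[2]
def proj(P,X):
    m,R,t=P;c=R@np.array(X,float)+t;x,y=c[:2]/c[2];k=1+m['k1']*(x*x+y*y)
    return np.array([m['fx']*x*k+m['cx'],m['fy']*y*k+m['cy']])
def tri(L):
    A=np.zeros((3,3));b=np.zeros(3)
    for P,uv in L:
        o,d=ray(P,uv);d/=np.linalg.norm(d);M=np.eye(3)-np.outer(d,d);A+=M;b+=M@o
    return np.linalg.solve(A,b)
def crop(im,x0,y0,x1,y1,k,fn):
    cv2.imwrite(fn,cv2.resize(im[y0:y1,x0:x1,::-1],None,fx=k,fy=k,interpolation=cv2.INTER_CUBIC))
E
python3 - <<'E'
from h import *
t=cv2.imread('pics/a_top.png')[:,:,::-1];s=cv2.imread('pics/a_scene.png')[:,:,::-1]
crop(t,145,160,265,250,6,'pics/b1.png');crop(t,300,150,400,225,7,'pics/b2.png');crop(s,240,120,360,240,5,'pics/b3.png')
E
```

```text
(no output)
```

View pics/b1.png

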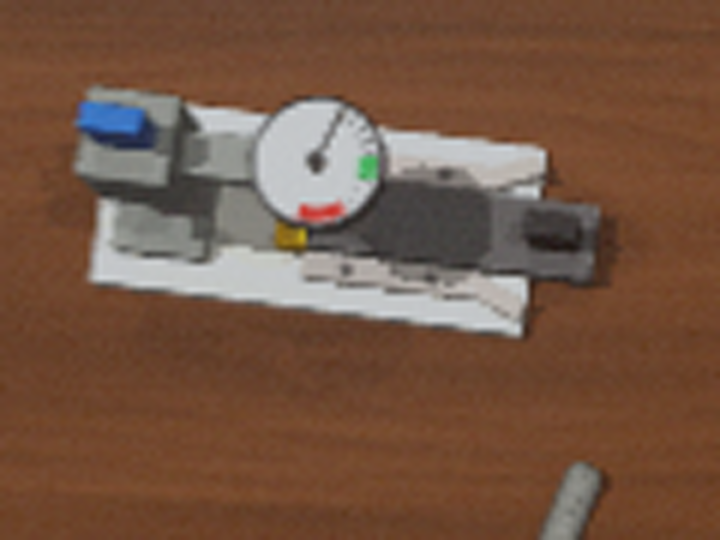

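View pics/b2.png

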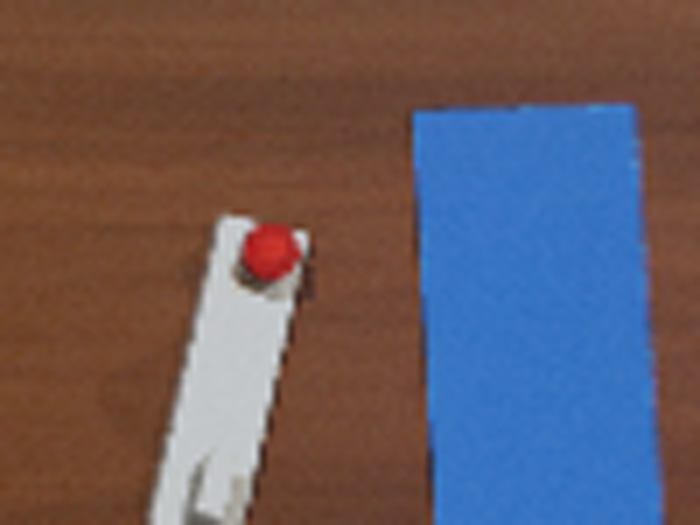

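View pics/b3.png

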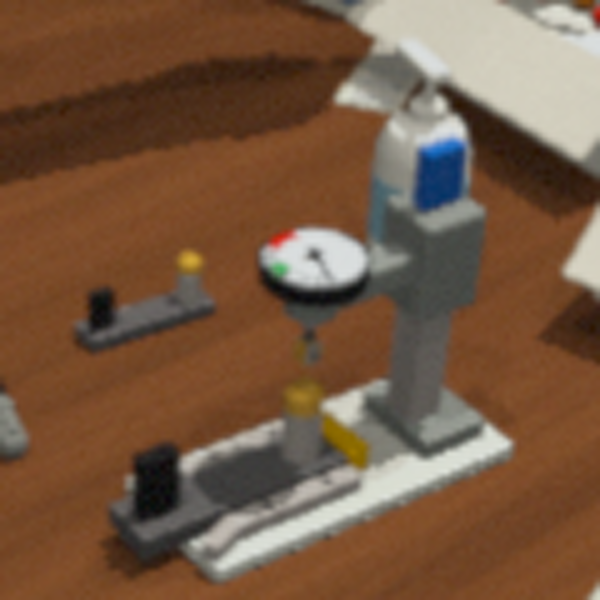

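Run:
```python
from h import *
np.set_printoptions(precision=1,suppress=True)
T=pose('top');S=pose('scene')
f=lambda u,v:(145+u/6,160+v/6)
d=onz(T,f(317,160),153);print('dial',d,onz(S,(240+316/5,120+255/5),153),tri([(T,f(317,160)),(S,(303.2,171))]))
print('fin',tri([(T,f(116,120)),(S,(328,154.8))]))
c=[onz(T,f(*p),10) for p in((545,148),(525,335),(90,283))];print('corners',c)
v=c[1]-c[2];print(np.linalg.norm(v),np.linalg.norm(c[0]-c[1]))
gx=-v/np.linalg.norm(v);print('gx',gx,np.arctan2(gx[1],gx[0]))
mo=(c[0]+c[1])/2;print('origin from mouth',mo+85*gx)
tip=onz(T,f(342,112),153)-d;print('needle',np.degrees(np.arctan2(tip[1],tip[0])))
g=onz(T,f(368,167),153)-d;print('green',np.degrees(np.arctan2(g[1],g[0])))
# mat, sample
im=cv2.imread('pics/a_top.png');hsv=cv2.cvtColor(im,cv2.COLOR_BGR2HSV)
m=cv2.inRange(hsv,(100,150,80),(125,255,255))
cs=max((c for c in cv2.findContours(m,0,2)[0] if 340<c[:,0,0].mean()<400),key=cv2.contourArea)
P=np.array([onz(T,p[0],3)[:2] for p in cs],np.float32);print('mat',cv2.minAreaRect(P))
r=cv2.inRange(hsv,(0,150,80),(8,255,255))|cv2.inRange(hsv,(172,150,80),(180,255,255))
r[:, :320]=0;r[:,350:]=0
M=cv2.moments(r[:230],True);uv=(M['m10']/M['m00'],M['m01']/M['m00']);print(uv,'cap',onz(T,uv,60))
w=cv2.inRange(hsv,(0,0,120),(180,70,255));w[:,:315]=0;w[:,350:]=0;w[:170]=0;w[240:]=0
m2=(w|r);m2[:170]=0;m2[240:]=0;cs=max(cv2.findContours(m2,0,2)[0],key=cv2.contourArea)
P=np.array([onz(T,p[0],14)[:2] for p in cs],np.float32);print('sample',cv2.minAreaRect(P))
crop(im[:,:,::-1],300,160,370,240,7,'pics/b4.png')
s=cv2.imread('pics/a_scene.png')[:,:,::-1];crop(s,150,220,220,300,7,'pics/b5.png')
```

```text
dial [574.4 140.3 153. ] [582.5 138.1 153. ] [576.3 142.2 148. ]
fin [585.8 222.2 173. ]
corners [array([609.7,  52.1,  10. ]), array([520.4,  58.7,  10. ]), array([540.2, 263.9,  10. ])]
206.19149754102426 89.5730270616707
gx [ 0.1  1.  -0. ] 1.4744133707987355
origin from mouth [573.2 140.   10. ]
needle -24.906016138282858
green -96.60508959381654
mat ((587.4898681640625, -343.8502197265625), (177.87991333007812, 88.24490356445312), 2.699239492416382)
(338.0192307692308, 179.59615384615384) cap [ 620.2 -228.7   60. ]
sample ((559.8831787109375, -219.29544067382812), (37.18501663208008, 134.46119689941406), 77.39873504638672)
```

View pics/b4.png

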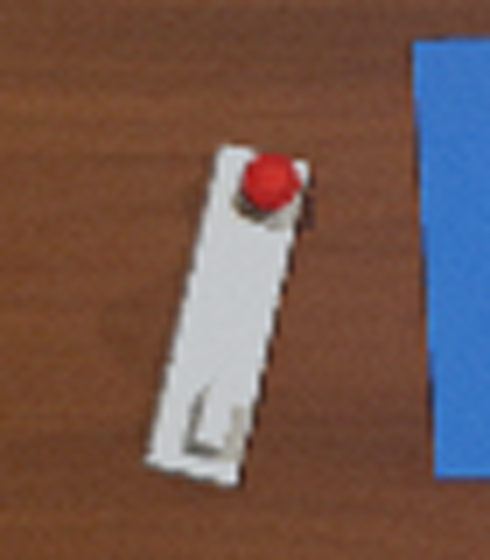

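View pics/b5.png

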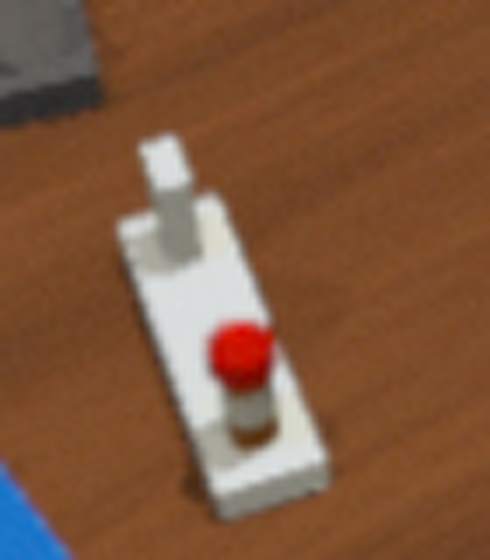

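```bash
cat >> h.py <<'E'
def plan(p=None,yaw=None,st=None):
    """print tool-frame shift (units of .08m) and turn (units of 180deg) to reach TCP p with yaw deg of tool x"""
    st=st or sense();R=Ro.from_rotvec(st['orientation'])
    y0=np.degrees(np.arctan2(*R.as_matrix()[1::-1,0]))
    p=st['position'] if p is None else np.array(p,float)
    sh=R.inv().apply(p-st['position'])/80
    yaw=y0 if yaw is None else yaw
    G=Ro.from_matrix(np.array([[np.cos(a:=np.radians(yaw)),np.sin(a),0],[np.sin(a),-np.cos(a),0],[0,0,-1]]))
    tr=(R.inv()*G).as_rotvec()/np.pi
    print('t',round(st['clock'],2),'pos',st['position'].round(1),'yaw',round(y0,2),'F',np.round(st['force'],1),'w',round(st['grip_width'],1));print(' shift',sh.round(3),'turn',tr.round(4))
E
python3 -c "
from h import *
plan((581.5,219.7,330),84.5)"
```

```text
t 0.15 pos [213.6 587.2 303.5] yaw 160.02 F [-0.3  0.2  0.7] w 85.3
 shift [-5.892 -2.745 -0.329] turn [-2.000e-04  2.000e-04  4.195e-01]
```

Request:
send_rows(
  targets=[
    [-0.5, -0.23, -0.15, 0, 0, 0.05],
    [-1, -0.45, -0.3, 0, 0, 0.1],
  ],
  claw=0.6,
)

```text
clock: 0.35
position: [276.5, 525.5, 327.5]
orientation: [-1.007, -2.975, 0.002]
force: [2.5, -0.2, 0.5]
grip_width: 59.2
```

Request:
send_rows(
  targets=[
    [-0.5, -0.23, 0, 0, 0, 0.05],
    [-1, -0.3, 0, 0, 0, 0.1],
  ],
)

```text
clock: 0.55
position: [326.2, 456.7, 328.2]
orientation: [-1.444, -2.79, 0.0]
force: [0.3, 1.3, 0.1]
grip_width: 50.9
```

```bash
python3 -c "
from h import *
plan((581.5,219.7,330),84.5);print(sense()['joint_positions'].round(2))"
```

```text
t 0.55 pos [326.2 456.7 328.2] yaw 125.27 F [0.3 1.3 0.1] w 50.9
 shift [-4.261  0.895 -0.024] turn [-1.000e-04 -0.000e+00  2.265e-01]
[-1.16  0.4   0.14  1.75 -0.06  1.   -0.38]
```

Request:
send_rows(
  targets=[
    [-0.5, 0.1, 0, 0, 0, 0.05],
    [-1, 0.2, 0, 0, 0, 0.1],
  ],
)

```text
clock: 0.75
position: [386.2, 401.7, 328.0]
orientation: [-1.844, -2.543, -0.0]
force: [1.2, 1.3, -1.0]
grip_width: 50.9
```

Request:
send_rows(
  targets=[
    [-0.5, 0.25, 0, 0, 0, 0.05],
    [-1, 0.5, 0, 0, 0, 0.1],
  ],
)

```text
clock: 0.95
position: [449.5, 338.4, 327.9]
orientation: [-2.203, -2.239, -0.0]
force: [0.1, 1.2, -0.4]
grip_width: 51.2
```

```bash
python3 -c "
from h import *
plan((581.5,219.7,330),84.5)"
```

```text
t 0.95 pos [449.5 338.4 327.9] yaw 90.93 F [ 0.1  1.2 -0.4] w 51.2
 shift [-1.511  1.625 -0.026] turn [-0.     -0.      0.0357]
```

Request:
send_rows(
  targets=[
    [-0.4, 0.4, 0, 0, 0, 0.02],
    [-0.8, 0.85, 0, 0, 0, 0.02],
  ],
)

```text
clock: 1.15
position: [518.7, 276.2, 327.9]
orientation: [-2.268, -2.173, 0.0]
force: [0.9, 0.4, -0.4]
grip_width: 51.3
```

```bash
python3 -c "
from h import *
plan((581.5,219.7,330),84.5)"
```

```text
t 1.15 pos [518.7 276.2 327.9] yaw 87.56 F [ 0.9  0.4 -0.4] w 51.3
 shift [-0.672  0.815 -0.027] turn [-0.0001  0.      0.017 ]
```

Request:
send_rows(
  targets=[
    [-0.35, 0.4, 0, 0, 0, 0.008],
    [-0.65, 0.8, 0, 0, 0, 0.008],
    [-0.65, 0.8, 0, 0, 0, 0.008],
    [-0.65, 0.8, 0, 0, 0, 0.008],
  ],
)

```text
clock: 1.55
position: [580.1, 222.0, 327.4]
orientation: [-2.295, -2.145, 0.001]
force: [-0.1, 0.9, -0.1]
grip_width: 51.0
```

Run:
```python
from h import *
plan((581.5,219.7,330),84.5)
im=camera('wrist');cv2.imwrite('pics/c1.png',im[:,:,::-1])
```

```text
t 1.55 pos [580.1 222.  327.4] yaw 86.13 F [-0.1  0.9 -0.1] w 51.0
 shift [-0.027  0.019 -0.032] turn [-0.0002  0.0002  0.009 ]
```

View pics/c1.png

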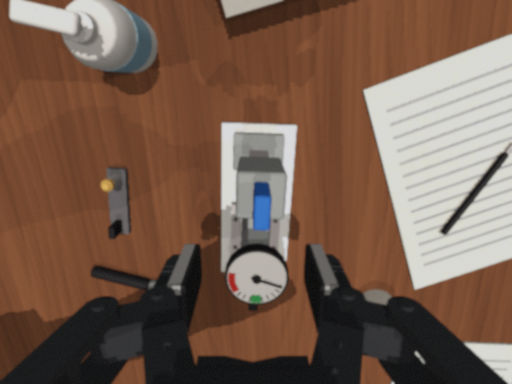

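Run:
```python
from h import *
np.set_printoptions(precision=1,suppress=True)
im=cv2.imread('pics/c1.png');W=pose('wrist')
crop(im[:,:,::-1],205,110,315,320,3.5,'pics/c2.png')
hsv=cv2.cvtColor(im,cv2.COLOR_BGR2HSV);b=cv2.inRange(hsv,(100,120,40),(125,255,255));b[:,:230]=0;b[:,290:]=0;b[:160]=0
c=max(cv2.findContours(b,0,2)[0],key=cv2.contourArea);print(cv2.minAreaRect(c),cv2.boundingRect(c))
for v in range(180,235,5):
    r=np.where(b[v]>0)[0]; print(v,r.min() if len(r) else None, r.max() if len(r) else None, im[v,262])
print('dial',onz(W,(257,275.5),153))
```

```text
((261.5849304199219, 206.0471649169922), (16.636457443237305, 46.43439483642578), 2.4895527362823486) (253, 183, 18, 47)
180 None None [135 137 135]
185 255 267 [105  55  22]
190 255 268 [108  58  27]
195 254 269 [141  78  35]
200 254 270 [196 118  58]
205 254 269 [196 118  57]
210 254 269 [196 117  57]
215 253 269 [196 118  59]
220 254 269 [195 118  59]
225 254 269 [194 115  54]
230 None None [145 104  86]
dial [578.9 147.  153. ]
```

View pics/c2.png

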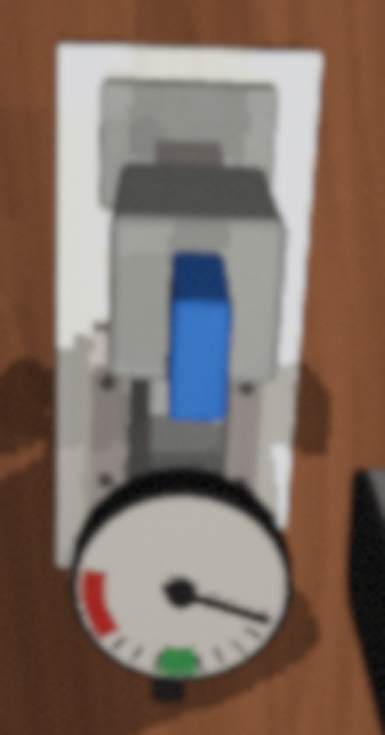

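Run:
```python
from h import *
np.set_printoptions(precision=2,suppress=True)
W=pose('wrist')
d=onz(W,(256.7,279.1),153);print('dial',d)
for zt in(180,186,190,195):
    a=onz(W,(261.7,195),zt);b=onz(W,(261.7,230),zt);w=np.linalg.norm(onz(W,(253.5,212),zt)-onz(W,(270,212),zt));c=(a+b)/2
    print(zt,c,np.linalg.norm(a-b),w,np.linalg.norm((c-d)[:2]),np.degrees(np.arctan2(c[1]-d[1],c[0]-d[0])))
f=lambda u,v:(205+u/3.5,110+v/3.5)
# plate edges z=10
l=[onz(W,f(57,45),10),onz(W,f(57,560),10)];r=[onz(W,f(323,50),10),onz(W,f(280,520),10)]
for a,b in(l,r):print(a,b,np.degrees(np.arctan2(*(a-b)[1::-1])))
fc=(l[0]+r[0])/2;print('far mid',fc)
S=pose('scene')
# fin in scene: top face centre & sleeve top
for p in((440,150),(455,140),(425,150)):print(onz(S,(240+p[0]/5,120+p[1]/5),188))
```

```text
dial [578.38 143.26 153.  ]
180 [586.21 217.36 180.  ] 27.601291754792705 12.066410026642787 74.51449192145185 83.9647298137602
186 [586.19 219.81 186.  ] 26.837636259381977 11.732564045498584 76.94539789044605 84.17472511359301
190 [586.17 221.44 190.  ] 26.328532595774835 11.510000058069108 78.56654648293215 84.3075014901907
195 [586.15 223.48 195.  ] 25.692153016265944 11.231795073782386 80.59354869790617 84.46595919512232
[545.26 266.58  10.  ] [525.92  65.85  10.  ] 84.49636982339273
[635.71 259.05  10.  ] [615.14  78.25  10.  ] 83.51072877425977
far mid [590.48 262.82  10.  ]
[585.66 220.58 188.  ]
[582.84 234.83 188.  ]
[580.89 214.26 188.  ]
```

```bash
python3 -c "
from h import *
plan((586.2,222.3,235),84.4)"
```

```text
t 1.6 pos [579.5 223.  327.5] yaw 86.22 F [-0.5  0.6 -0.4] w 51.2
 shift [-0.003  0.085  1.156] turn [-0.0003  0.      0.0101]
```

Request:
send_rows(
  targets=[
    [0, 0.08, 0.2, 0, 0, 0.01],
    [0, 0.08, 0.5, 0, 0, 0.01],
    [0, 0.08, 0.8, 0, 0, 0.01],
    [0, 0.08, 0.8, 0, 0, 0.01],
  ],
)

```text
clock: 2.0
position: [584.5, 222.9, 260.5]
orientation: [-2.325, -2.11, 0.008]
force: [-0.2, 0.3, -0.0]
grip_width: 51.3
```

Run:
```python
from h import *
plan((586.2,222.3,235),84.4)
im=camera('wrist');cv2.imwrite('pics/c3.png',im[:,:,::-1])
```

```text
t 2.0 pos [584.5 222.9 260.5] yaw 84.46 F [-0.2  0.3 -0. ] w 51.3
 shift [-0.005  0.023  0.319] turn [-0.0014  0.0008  0.0004]
```

View pics/c3.png

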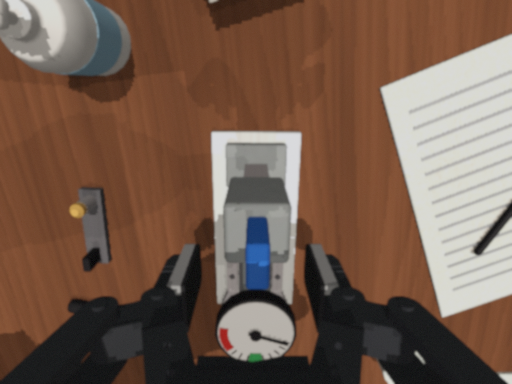

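Request:
send_rows(
  targets=[
    [0, 0.02, 0.15, 0, 0, 0],
    [0, 0.02, 0.32, 0, 0, 0],
    [0, 0.02, 0.32, 0, 0, 0],
  ],
)

```text
clock: 2.35
position: [587.2, 222.1, 236.7]
orientation: [-2.326, -2.11, 0.003]
force: [0.1, 0.7, 0.0]
grip_width: 51.1
```

Request:
send_rows(
  targets=[
    [0, 0, 0, 0, 0, 0],
    [0, 0, 0, 0, 0, 0],
    [0, 0, 0, 0, 0, 0],
    [0, 0, 0, 0, 0, 0],
    [0, 0, 0, 0, 0, 0],
    [0, 0, 0, 0, 0, 0],
    [0, 0, 0, 0, 0, 0],
    [0, 0, 0, 0, 0, 0],
  ],
  claw=0,
  newtons=30,
)

```text
clock: 3.15
position: [586.8, 222.3, 238.4]
orientation: [-2.326, -2.11, 0.002]
force: [-9.3, 0.6, 2.3]
grip_width: 11.5
```

Run:
```python
from h import *
plan((586.2,222.3,235),84.4)
im=camera('wrist');cv2.imwrite('pics/c4.png',im[:,:,::-1])
```

```text
t 3.15 pos [586.8 222.3 238.4] yaw 84.42 F [-9.3  0.6  2.3] w 11.5
 shift [-0.001 -0.008  0.043] turn [-0.0007  0.      0.0001]
```

View pics/c4.png

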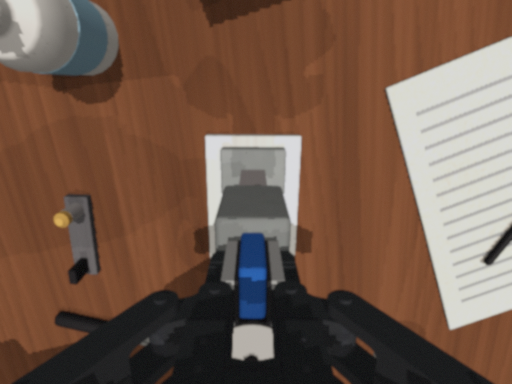

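Request:
send_rows(
  targets=[
    [0, -0.01, 0.02, 0, 0, 0],
    [0, -0.01, 0.04, 0, 0, 0],
    [0, -0.01, 0.06, 0, 0, 0],
    [0, -0.01, 0.08, 0, 0, 0],
    [0, -0.01, 0.1, 0, 0, 0],
    [0, -0.01, 0.12, 0, 0, 0],
    [0, -0.01, 0.12, 0, 0, 0],
  ],
)

```text
clock: 3.9
position: [586.7, 222.3, 229.0]
orientation: [-2.327, -2.11, 0.0]
force: [-4.5, -0.3, 1.5]
grip_width: 11.2
```

```bash
cat > look.py <<'E'
from h import *
import sys
n=sys.argv[1]
plan()
s=camera('scene');crop(s,270,135,350,235,6,f'pics/{n}_s.png')
t=camera('top');crop(t,150,160,250,240,6,f'pics/{n}_t.png')
a=cv2.imread(f'pics/{n}_s.png');b=cv2.imread(f'pics/{n}_t.png')
cv2.imwrite(f'pics/{n}.png',np.hstack([cv2.resize(a,(384,480)),cv2.resize(b,(400,480)) if 0 else cv2.copyMakeBorder(cv2.resize(b,(400,320)),0,160,0,0,0)]))
E
python3 look.py d1
```

```text
t 3.9 pos [586.7 222.3 229. ] yaw 84.41 F [-4.5 -0.3  1.5] w 11.2
 shift [0. 0. 0.] turn [-0.0002 -0.0001  0.    ]
```

View pics/d1.png

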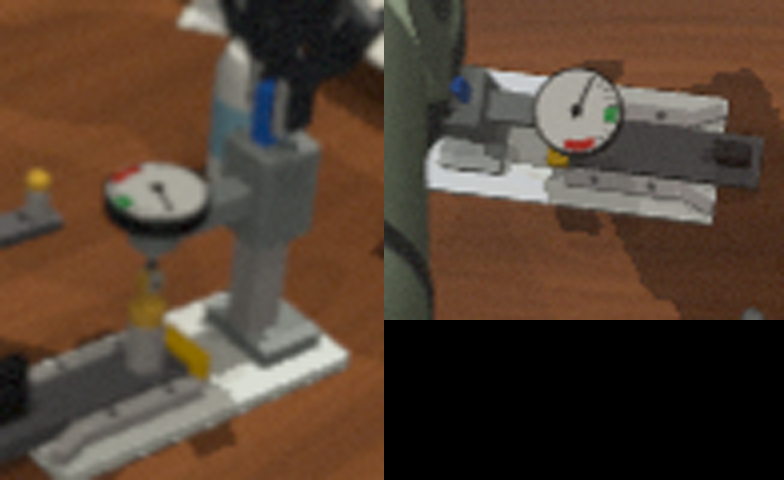

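Both fixed views show the dial, and the needle is still at zero. The head has gone down about 9 mm.

Request:
send_rows(
  targets=[
    [0, 0, 0.02, 0, 0, 0],
    [0, 0, 0.04, 0, 0, 0],
    [0, 0, 0.06, 0, 0, 0],
    [0, 0, 0.06, 0, 0, 0],
  ],
)

```text
clock: 4.4
position: [586.7, 222.3, 224.2]
orientation: [-2.327, -2.11, 0.0]
force: [-6.5, -0.4, 4.1]
grip_width: 11.4
```

```bash
python3 look.py d2
```

```text
t 4.4 pos [586.7 222.3 224.2] yaw 84.41 F [-6.5 -0.4  4.1] w 11.4
 shift [0. 0. 0.] turn [-0.0002 -0.0001  0.    ]
```

View pics/d2.png

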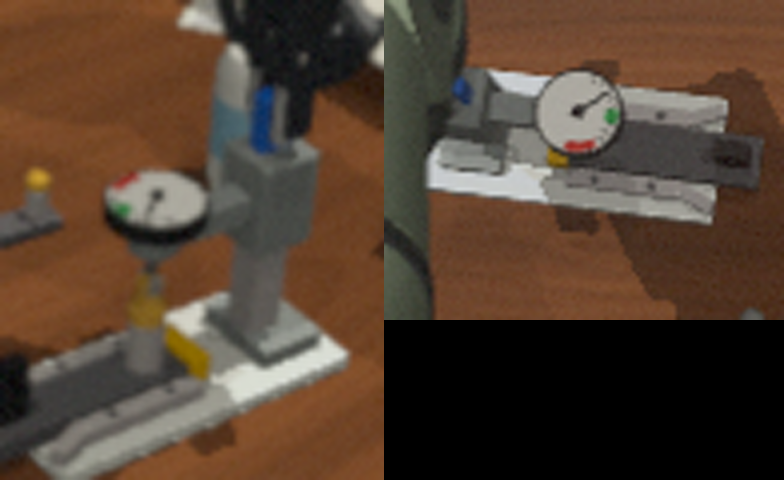

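Request:
send_rows(
  targets=[
    [0, 0, 0.015, 0, 0, 0],
    [0, 0, 0.025, 0, 0, 0],
    [0, 0, 0.025, 0, 0, 0],
  ],
)

```text
clock: 4.8
position: [586.7, 222.3, 222.4]
orientation: [-2.327, -2.11, 0.0]
force: [-7.5, 0.2, 7.0]
grip_width: 11.3
```

```bash
python3 look.py d3
```

```text
t 4.8 pos [586.7 222.3 222.4] yaw 84.42 F [-7.5  0.2  7. ] w 11.3
 shift [0. 0. 0.] turn [-0.0002 -0.0001  0.    ]
```

View pics/d3_t.png

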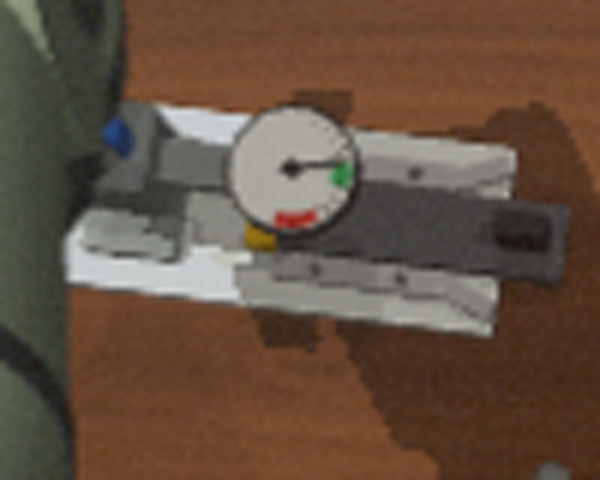

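Request:
send_rows(
  targets=[
    [0, 0, 0.006, 0, 0, 0],
    [0, 0, 0.012, 0, 0, 0],
    [0, 0, 0.012, 0, 0, 0],
  ],
)

```text
clock: 5.2
position: [586.7, 222.3, 221.6]
orientation: [-2.327, -2.11, 0.0]
force: [-7.5, -0.2, 9.0]
grip_width: 11.4
```

```bash
python3 look.py d4; python3 -c "
import cv2,numpy as np
a=cv2.imread('pics/d4_t.png')[60:280,180:420];b=cv2.imread('pics/d4_s.png')[120:280,60:300]
cv2.imwrite('pics/d4z.png',np.hstack([cv2.resize(a,(400,367)),cv2.copyMakeBorder(cv2.resize(b,(390,260)),0,107,0,0,0)]))"
```

```text
t 5.2 pos [586.7 222.3 221.6] yaw 84.41 F [-7.5 -0.2  9. ] w 11.4
 shift [0. 0. 0.] turn [-0.0002 -0.0001  0.    ]
```

View pics/d4z.png

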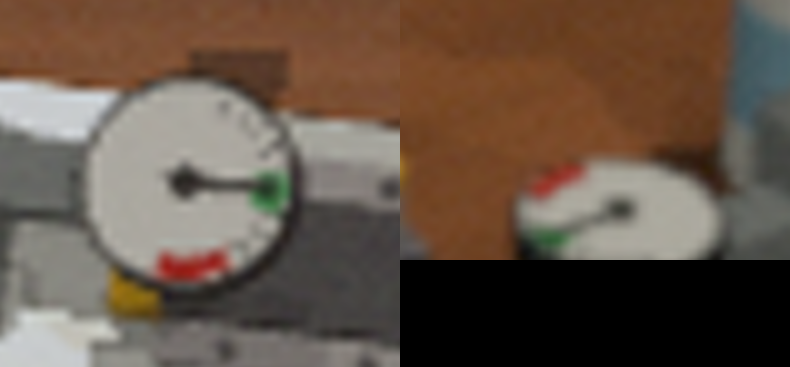

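Request:
send_rows(
  targets=[
    [0, 0, 0, 0, 0, 0],
    [0, 0, 0, 0, 0, 0],
    [0, 0, 0, 0, 0, 0],
    [0, 0, 0, 0, 0, 0],
    [0, 0, 0, 0, 0, 0],
  ],
  claw=0.5,
)

```text
clock: 5.8
position: [587.1, 222.2, 220.9]
orientation: [2.327, 2.111, -0.0]
force: [0.4, 1.3, -1.0]
grip_width: 42.1
```

```bash
python3 look.py d5; python3 -c "
import cv2,numpy as np
a=cv2.imread('pics/d5_t.png')[60:280,180:420];b=cv2.imread('pics/d5_s.png')[120:320,60:300]
cv2.imwrite('pics/d5z.png',np.hstack([cv2.resize(a,(400,367)),cv2.copyMakeBorder(cv2.resize(b,(390,325)),0,42,0,0,0)]))"
```

```text
t 5.8 pos [587.1 222.2 220.9] yaw 84.42 F [ 0.4  1.3 -1. ] w 42.1
 shift [0. 0. 0.] turn [0. 0. 0.]
```

View pics/d5z.png

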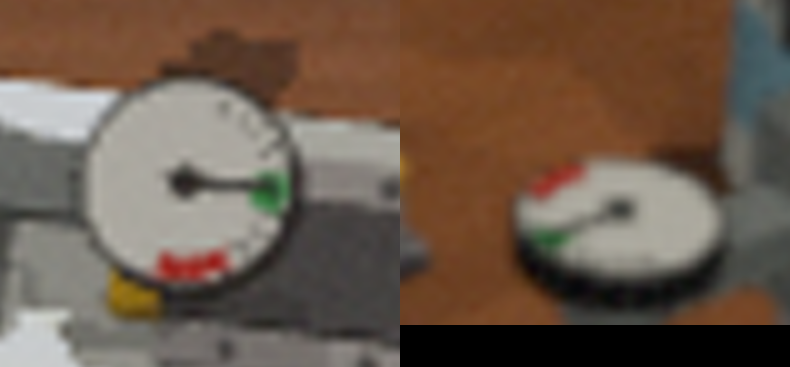

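Request:
send_rows(
  targets=[
    [0, 0, -0.3, 0, 0, 0],
    [0, 0, -0.8, 0, 0, 0],
  ],
)

```text
clock: 6.1
position: [586.1, 222.0, 283.7]
orientation: [-2.326, -2.11, 0.006]
force: [0.1, 0.2, 0.6]
grip_width: 42.7
```

Request:
send_rows(
  targets=[
    [-0.5, 0, 0, 0, 0, 0],
    [-1, 0, 0, 0, 0, 0],
  ],
)

```text
clock: 6.3
position: [579.2, 142.5, 285.8]
orientation: [2.324, 2.113, 0.003]
force: [1.0, -1.3, 0.8]
grip_width: 42.7
```

Request:
send_rows(
  targets=[
    [-0.5, 0, 0, 0, 0, 0],
    [-1, 0, -0.2, 0, 0, 0],
    [-1, 0, -0.2, 0, 0, 0],
    [-1, 0, -0.2, 0, 0, 0],
  ],
)

```text
clock: 6.7
position: [571.6, 62.4, 301.4]
orientation: [2.328, 2.109, 0.002]
force: [-0.3, 0.5, -0.6]
grip_width: 42.5
```

Run:
```python
from h import *
plan((569.2,48.5,250),84.4)
im=camera('wrist');cv2.imwrite('pics/e1.png',im[:,:,::-1])
```

```text
t 6.7 pos [571.6  62.4 301.4] yaw 84.33 F [-0.3  0.5 -0.6] w 42.5
 shift [-0.176 -0.014  0.643] turn [ 0.0003 -0.0002 -0.0004]
```

View pics/e1.png

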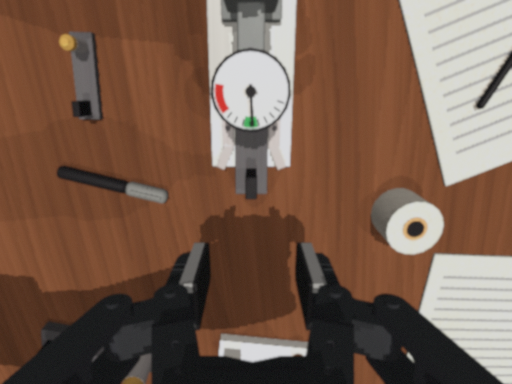

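The needle points at the middle of the green mark. The master's handle is at about (251,180).

Run:
```python
from h import *
im=cv2.imread('pics/e1.png');crop(im[:,:,::-1],200,40,310,210,4.5,'pics/e2.png')
```

```text
(no output)
```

View pics/e2.png

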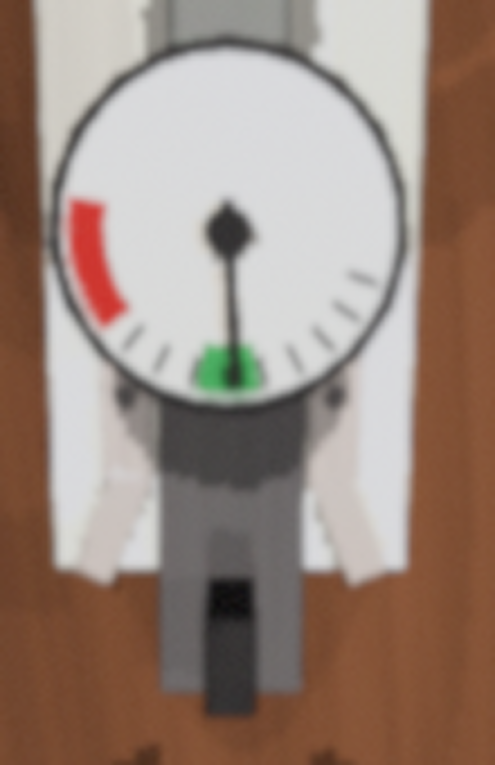

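Run:
```python
from h import *
np.set_printoptions(precision=1,suppress=True)
W=pose('wrist');f=lambda u,v:(200+u/4.5,40+v/4.5)
d=onz(W,f(228,232),136);print('dial',d)
h=[onz(W,f(231,615),63),onz(W,f(231,714),63)];print('handle top',h,np.linalg.norm(h[0]-h[1]))
c=[onz(W,f(160,690),24),onz(W,f(302,690),24),onz(W,f(160,480),24),onz(W,f(305,480),24)];print(c)
m=(c[0]+c[1])/2; print('tail',m)
for a,b in((c[0],c[2]),(c[1],c[3])):print(np.degrees(np.arctan2(*(b-a)[1::-1])))
p=[onz(W,f(55,570),10),onz(W,f(408,570),10)];print('mouth mid',sum(p)/2)
g=np.array([np.cos(np.radians(84.4)),np.sin(np.radians(84.4)),0])
print('origin from mouth',sum(p)/2+85*g,'from tail',m+(47+67)*g,'from handle',sum(h)/2+95*g)
```

```text
dial [578.3 142.7 136. ]
handle top [array([570.6,  60.7,  63. ]), array([568.3,  37.5,  63. ])] 23.30497068146742
[array([549.5,  31.9,  24. ]), array([585.5,  28.4,  24. ]), array([555.5,  85.3,  24. ]), array([590.6,  81.9,  24. ])]
tail [567.5  30.2  24. ]
83.54095474784714
84.53431155403591
mouth mid [570.3  57.9  10. ]
origin from mouth [578.6 142.5  10. ] from tail [578.6 143.6  24. ] from handle [578.7 143.6  63. ]
```

Request:
send_rows(
  targets=[
    [-0.1, -0.01, 0.4, 0, 0, 0],
    [-0.17, -0.01, 0.9, 0, 0, 0],
  ],
)

```text
clock: 6.95
position: [569.9, 51.0, 228.9]
orientation: [2.324, 2.113, 0.004]
force: [1.3, 0.2, -1.4]
grip_width: 42.6
```

Request:
send_rows(
  targets=[
    [0, 0, 0.4, 0, 0, 0],
    [0, 0, 0.8, 0, 0, 0],
    [0, 0, 0.8, 0, 0, 0],
  ],
)

```text
clock: 7.25
position: [567.5, 50.7, 161.2]
orientation: [-2.323, -2.11, 0.008]
force: [0.1, 0.0, 0.3]
grip_width: 42.9
```

Run:
```python
from h import *
plan((569.4,48.8,106),84.4)
im=camera('wrist');cv2.imwrite('pics/e3.png',im[:,:,::-1])
```

```text
t 7.25 pos [567.5  50.7 161.2] yaw 84.52 F [0.1 0.  0.3] w 42.9
 shift [-0.02  0.03  0.69] turn [-0.0019  0.0005  0.0007]
```

View pics/e3.png

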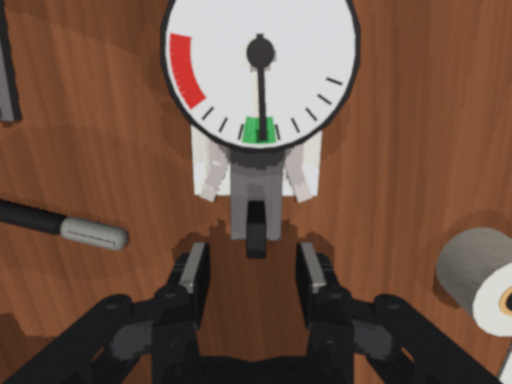

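Request:
send_rows(
  targets=[
    [-0.02, 0.03, 0.3, 0, 0, 0],
    [-0.02, 0.03, 0.55, 0, 0, 0],
    [-0.02, 0.03, 0.68, 0, 0, 0],
    [-0.02, 0.03, 0.68, 0, 0, 0],
  ],
)

```text
clock: 7.7
position: [571.6, 48.2, 110.7]
orientation: [-2.326, -2.111, 0.0]
force: [-0.0, -0.5, 0.9]
grip_width: 43.0
```

Run:
```python
from h import *
plan((569.4,48.8,106),84.4)
```

```text
t 7.7 pos [571.6  48.2 110.7] yaw 84.45 F [-0.  -0.5  0.9] w 43.0
 shift [ 0.005 -0.028  0.059] turn [-0.0001 -0.      0.0003]
```

Request:
send_rows(
  targets=[
    [0, 0, 0.03, 0, 0, 0],
    [0, 0, 0.03, 0, 0, 0],
  ],
)

```text
clock: 7.9
position: [572.0, 47.9, 109.1]
orientation: [2.326, 2.111, 0.002]
force: [-0.3, -0.6, 0.6]
grip_width: 42.6
```

Run:
```python
from h import *
plan((569.4,48.8,106),84.4)
```

```text
t 7.9 pos [572.   47.9 109.1] yaw 84.43 F [-0.3 -0.6  0.6] w 42.6
 shift [ 0.008 -0.033  0.038] turn [ 0.0004 -0.0001  0.0002]
```

Request:
send_rows(
  targets=[
    [0.01, -0.02, 0.025, 0, 0, 0],
    [0.01, -0.03, 0.025, 0, 0, 0],
    [0.01, -0.03, 0.025, 0, 0, 0],
  ],
)

```text
clock: 8.2
position: [569.2, 48.8, 106.3]
orientation: [2.327, 2.111, 0.0]
force: [0.3, -0.1, 0.0]
grip_width: 42.6
```

Request:
send_rows(
  targets=[
    [0, 0, 0, 0, 0, 0],
    [0, 0, 0, 0, 0, 0],
    [0, 0, 0, 0, 0, 0],
    [0, 0, 0, 0, 0, 0],
    [0, 0, 0, 0, 0, 0],
    [0, 0, 0, 0, 0, 0],
  ],
  claw=0,
  newtons=50,
)

```text
clock: 8.8
position: [569.3, 48.7, 106.3]
orientation: [2.327, 2.11, 0.0]
force: [-1.6, -0.1, 5.7]
grip_width: 11.2
```

Run:
```python
from h import *
plan((569.4,48.8,106),84.4)
```

```text
t 8.8 pos [569.3  48.7 106.3] yaw 84.41 F [-1.6 -0.1  5.7] w 11.2
 shift [0.002 0.001 0.003] turn [ 0.     -0.      0.0001]
```

Request:
send_rows(
  targets=[
    [-0.05, 0, 0, 0, 0, 0],
    [-0.1, 0, 0, 0, 0, 0],
    [-0.15, 0, 0, 0, 0, 0],
    [-0.2, 0, 0, 0, 0, 0],
  ],
)

```text
clock: 9.2
position: [567.8, 33.2, 106.2]
orientation: [-2.326, -2.111, -0.001]
force: [0.9, 4.4, 3.0]
grip_width: 11.3
```

Run:
```python
from h import *
plan()
```

```text
t 9.2 pos [567.8  33.2 106.2] yaw 84.45 F [0.9 4.4 3. ] w 11.3
 shift [0. 0. 0.] turn [ 0.0001 -0.0002 -0.    ]
```

Request:
send_rows(
  targets=[
    [-0.15, 0, 0, 0, 0, 0],
    [-0.3, 0, 0, 0, 0, 0],
    [-0.45, 0, 0, 0, 0, 0],
    [-0.6, 0, 0, 0, 0, 0],
    [-0.8, 0, 0, 0, 0, 0],
    [-1, 0, 0, 0, 0, 0],
  ],
)

```text
clock: 9.8
position: [559.6, -48.2, 106.0]
orientation: [-2.327, -2.11, 0.001]
force: [0.7, 1.5, -0.5]
grip_width: 11.2
```

Request:
send_rows(
  targets=[
    [-0.3, 0, 0, 0, 0, 0],
    [-0.5, 0, -0.2, 0, 0, 0],
    [-0.5, 0, -0.6, 0, 0, 0],
    [-0.5, 0, -0.8, 0, 0, 0],
  ],
)

```text
clock: 10.2
position: [555.8, -88.8, 171.7]
orientation: [2.329, 2.107, -0.0]
force: [0.7, 0.9, -3.1]
grip_width: 11.5
```

Run:
```python
from h import *
a=np.radians(2.7)
plan((587.5-48*np.cos(a),-343.9-48*np.sin(a),170),2.7)
im=camera('scene');cv2.imwrite('pics/f1.png',im[:,:,::-1])
```

```text
t 10.2 pos [555.8 -88.8 171.7] yaw 84.28 F [ 0.7  0.9 -3.1] w 11.5
 shift [-3.222  0.119  0.024] turn [4.000e-04 1.000e-04 4.532e-01]
```

View pics/f1.png

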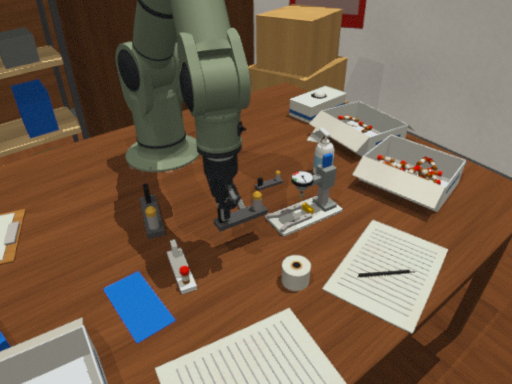

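Request:
send_rows(
  targets=[
    [-0.2, 0, -0.3, 0, 0, 0.04],
    [-0.5, 0, -0.5, 0, 0, 0.08],
    [-0.75, 0, -0.5, 0, 0, 0.12],
    [-1, 0, -0.5, 0, 0, 0.16],
  ],
  newtons=60,
)

```text
clock: 10.65
position: [547.6, -167.8, 210.0]
orientation: [2.783, 1.458, -0.001]
force: [1.0, 0.2, -1.9]
grip_width: 11.0
```

Run:
```python
from h import *
a=np.radians(2.7)
plan((587.5-48*np.cos(a),-343.9-48*np.sin(a),210),2.7)
```

```text
t 10.65 pos [ 547.6 -167.8  210. ] yaw 55.3 F [ 1.   0.2 -1.9] w 11.0
 shift [-1.890e+00  1.186e+00  1.000e-03] turn [1.000e-04 1.000e-04 2.922e-01]
```

Request:
send_rows(
  targets=[
    [-0.25, 0.15, 0, 0, 0, 0.04],
    [-0.5, 0.3, 0, 0, 0, 0.08],
    [-0.75, 0.45, 0, 0, 0, 0.12],
    [-0.95, 0.6, 0, 0, 0, 0.16],
  ],
)

```text
clock: 11.05
position: [543.8, -258.1, 209.4]
orientation: [3.058, 0.719, -0.002]
force: [0.1, 0.5, -3.4]
grip_width: 11.1
```

Run:
```python
from h import *
a=np.radians(2.7)
plan((587.5-48*np.cos(a),-343.9-48*np.sin(a),210),2.7)
```

```text
t 11.05 pos [ 543.8 -258.1  209.4] yaw 26.45 F [ 0.1  0.5 -3.4] w 11.1
 shift [-0.538  0.962 -0.007] turn [0.     0.0005 0.132 ]
```

Request:
send_rows(
  targets=[
    [-0.2, 0.35, 0, 0, 0, 0.044],
    [-0.4, 0.7, 0, 0, 0, 0.088],
    [-0.54, 0.96, 0, 0, 0, 0.132],
    [-0.54, 0.96, 0, 0, 0, 0.132],
    [-0.54, 0.96, 0, 0, 0, 0.132],
  ],
)

```text
clock: 11.55
position: [540.1, -344.8, 209.1]
orientation: [-3.14, -0.083, 0.003]
force: [0.2, 1.3, -3.5]
grip_width: 11.2
```

Run:
```python
from h import *
a=np.radians(2.7)
plan((587.5-48*np.cos(a),-343.9-48*np.sin(a),99.5),2.7)
im=camera('wrist');cv2.imwrite('pics/f2.png',im[:,:,::-1])
im=camera('top');cv2.imwrite('pics/f3.png',im[:,:,::-1])
```

```text
t 11.55 pos [ 540.1 -344.8  209.1] yaw 3.04 F [ 0.2  1.3 -3.5] w 11.2
 shift [-0.005  0.017  1.37 ] turn [-0.0001  0.0006  0.0019]
```

View pics/f2.png

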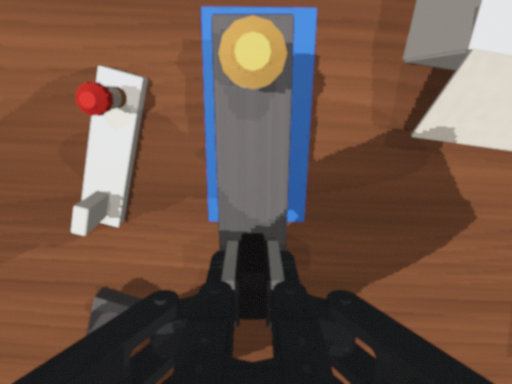

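View pics/f3.png

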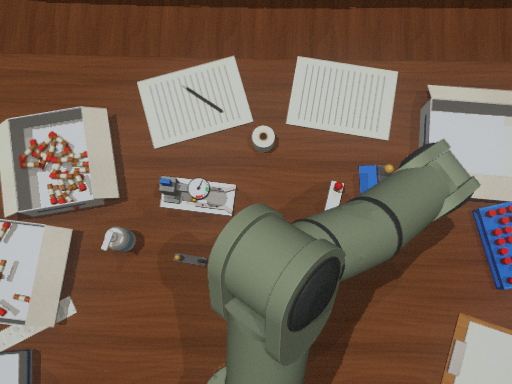

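Run:
```python
from h import *
np.set_printoptions(precision=1,suppress=True)
W=pose('wrist')
c=[onz(W,p,3) for p in((202,8),(316,9),(303,221),(209,221))];print(c,'mat ctr',sum(c)/4)
print(np.linalg.norm(c[0]-c[1]),np.linalg.norm(c[1]-c[2]),np.degrees(np.arctan2(*(c[1]-c[2])[1::-1])),np.degrees(np.arctan2(*(c[0]-c[3])[1::-1])))
im=cv2.imread('pics/f2.png');crop(im[:,:,::-1],50,40,180,250,2.8,'pics/f4.png')
```

```text
[array([ 678.2, -295.6,    3. ]), array([ 682.5, -383.5,    3. ]), array([ 505. , -391.9,    3. ]), array([ 500. , -303.7,    3. ])] mat ctr [ 591.4 -343.7    3. ]
88.00075887823469 177.7553994512853 2.7214951164165155 2.5908988537690605
```

View pics/f4.png

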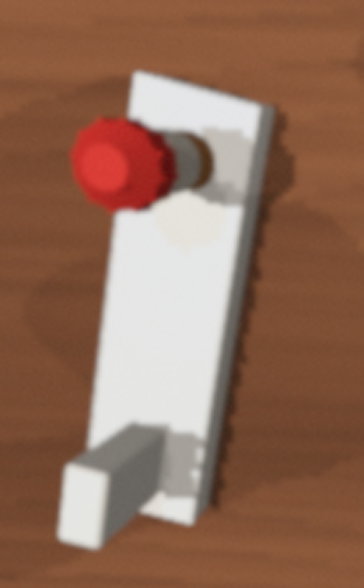

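Request:
send_rows(
  targets=[
    [0.03, 0.01, 0.3, 0, 0, 0.002],
    [0.03, 0.01, 0.65, 0, 0, 0.002],
    [0.03, 0.01, 0.95, 0, 0, 0.002],
    [0.03, 0.01, 0.95, 0, 0, 0.002],
  ],
)

```text
clock: 12.05
position: [542.6, -343.1, 131.4]
orientation: [-3.138, -0.077, 0.006]
force: [0.1, 0.8, -2.6]
grip_width: 11.0
```

Request:
send_rows(
  targets=[
    [0, 0, 0.2, 0, 0, 0],
    [0, 0, 0.3, 0, 0, 0],
    [0, 0, 0.3, 0, 0, 0],
  ],
)

```text
clock: 12.35
position: [543.3, -344.4, 109.5]
orientation: [-3.14, -0.075, 0.001]
force: [-0.3, 0.3, -3.5]
grip_width: 11.0
```

Run:
```python
from h import *
plan((543,-346,99.5),2.7)
```

```text
t 12.35 pos [ 543.3 -344.4  109.5] yaw 2.72 F [-0.3  0.3 -3.5] w 11.0
 shift [-0.005  0.019  0.125] turn [-0.0002  0.0002  0.0001]
```

Request:
send_rows(
  targets=[
    [0, 0.01, 0.05, 0, 0, 0],
    [0, 0.01, 0.09, 0, 0, 0],
    [0, 0.01, 0.115, 0, 0, 0],
    [0, 0.01, 0.115, 0, 0, 0],
    [0, 0.01, 0.115, 0, 0, 0],
  ],
)

```text
clock: 12.85
position: [543.5, -345.6, 101.1]
orientation: [3.141, 0.074, 0.0]
force: [-0.1, -0.1, -1.9]
grip_width: 10.8
```

Run:
```python
from h import *
plan((543,-346,99.5),2.7)
```

```text
t 12.85 pos [ 543.5 -345.6  101.1] yaw 2.7 F [-0.1 -0.1 -1.9] w 10.8
 shift [-0.007  0.004  0.02 ] turn [ 0. -0. -0.]
```

Request:
send_rows(
  targets=[
    [0, 0, 0.01, 0, 0, 0],
    [0, 0, 0.018, 0, 0, 0],
    [0, 0, 0.018, 0, 0, 0],
  ],
)

```text
clock: 13.15
position: [543.5, -345.6, 99.5]
orientation: [3.141, 0.074, 0.0]
force: [0.1, 0.1, -1.2]
grip_width: 11.1
```

Request:
send_rows(
  targets=[
    [0, 0, 0, 0, 0, 0],
    [0, 0, 0, 0, 0, 0],
    [0, 0, 0, 0, 0, 0],
    [0, 0, 0, 0, 0, 0],
    [0, 0, 0, 0, 0, 0],
  ],
  claw=0.5,
)

```text
clock: 13.65
position: [543.5, -345.6, 99.6]
orientation: [3.141, 0.074, 0.0]
force: [-0.5, -0.6, -0.4]
grip_width: 42.7
```

Request:
send_rows(
  targets=[
    [0, 0, -0.3, 0, 0, 0],
    [0, 0, -0.7, 0, 0, 0],
    [0, 0, -1, 0, 0, 0],
    [0, 0, -1, 0, 0, 0],
    [0, 0, -1, 0, 0, 0],
  ],
)

```text
clock: 14.15
position: [543.6, -345.4, 179.6]
orientation: [3.141, 0.074, 0.001]
force: [1.1, 0.2, 0.3]
grip_width: 42.8
```

Run:
```python
from h import *
plan((514.5,-209,250),-12.6)
im=camera('wrist');cv2.imwrite('pics/g1.png',im[:,:,::-1])
```

```text
t 14.15 pos [ 543.6 -345.4  179.6] yaw 2.71 F [1.1 0.2 0.3] w 42.8
 shift [-0.283 -1.721 -0.88 ] turn [-0.     -0.0002  0.085 ]
```

View pics/g1.png

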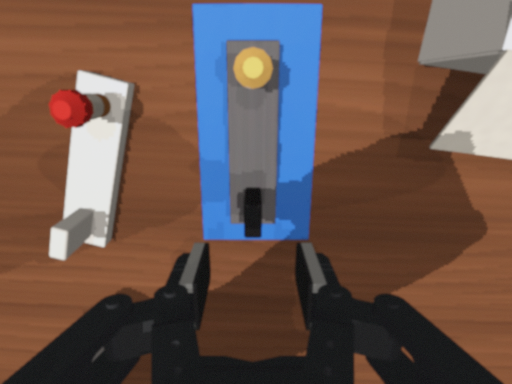

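The master stands centred along the mat. It spans rows 40–222 within the mat's 3–240. Next I'll move above the sample's handle.

Request:
send_rows(
  targets=[
    [-0.05, -0.4, -0.3, 0, 0, 0.04],
    [-0.15, -1, -0.6, 0, 0, 0.085],
  ],
)

```text
clock: 14.4
position: [527.5, -270.8, 224.9]
orientation: [3.121, -0.357, -0.003]
force: [0.9, 1.4, -0.0]
grip_width: 42.6
```

Run:
```python
from h import *
plan((514.5,-209,230),-12.6)
```

```text
t 14.4 pos [ 527.5 -270.8  224.9] yaw -13.06 F [ 0.9  1.4 -0. ] w 42.6
 shift [-0.333 -0.716 -0.064] turn [ 0.0003  0.0005 -0.0026]
```

Request:
send_rows(
  targets=[
    [-0.15, -0.35, 0, 0, 0, 0],
    [-0.3, -0.7, 0, 0, 0, 0],
    [-0.3, -0.7, 0, 0, 0, 0],
    [-0.3, -0.7, 0, 0, 0, 0],
  ],
)

```text
clock: 14.8
position: [517.3, -209.5, 225.0]
orientation: [3.123, -0.343, -0.002]
force: [-0.1, -0.3, -0.6]
grip_width: 42.7
```

Run:
```python
from h import *
plan((514.5,-209,250),-12.6)
im=camera('wrist');cv2.imwrite('pics/g2.png',im[:,:,::-1]);crop(im,200,20,310,240,3.6,'pics/g3.png')
```

```text
t 14.8 pos [ 517.3 -209.5  225. ] yaw -12.53 F [-0.1 -0.3 -0.6] w 42.7
 shift [-0.036  0.002 -0.312] turn [0.     0.0003 0.0004]
```

View pics/g3.png

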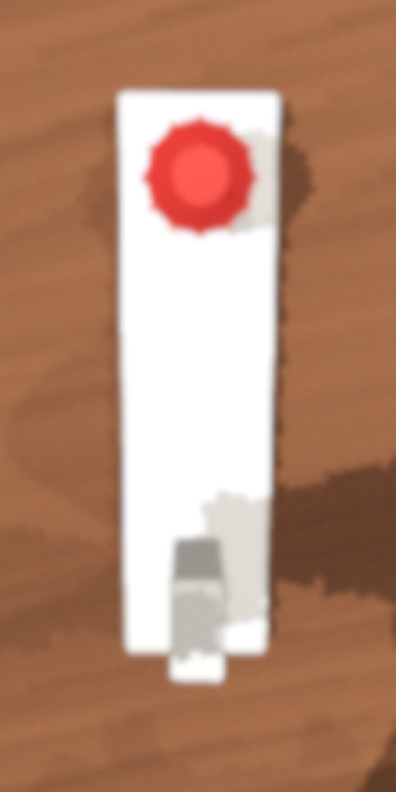

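Run:
```python
from h import *
np.set_printoptions(precision=1,suppress=True)
W=pose('wrist');f=lambda u,v:(200+u/3.6,20+v/3.6)
a=onz(W,f(199,579),53);b=onz(W,f(197,683),53);h=(a+b)/2
cap=onz(W,f(200,174),62)
n=[onz(W,f(*p),14) for p in((117,92),(282,92),(268,655),(125,655))]
an=lambda v:np.degrees(np.arctan2(v[1],v[0]))
print('handle',h,np.linalg.norm(a-b),'cap',cap,np.linalg.norm((cap-h)[:2]),an(cap-h))
c=sum(n)/4;print('base ctr',c,an(n[0]-n[3]),an(n[1]-n[2]),np.linalg.norm(n[0]-n[1]),np.linalg.norm(n[0]-n[3]))
y=np.radians(-12.4);print('handle from base',c[:2]-48*np.array([np.cos(y),np.sin(y)]))
plan((h[0],h[1],97),-12.4)
```

```text
handle [ 515.6 -211.    53. ] 24.46131357289038 cap [ 608.2 -231.7   62. ] 94.9287693332322 -12.582070618738726
base ctr [ 561.8 -221.5   14. ] -12.739063824438597 -12.672599078704371 37.02491351873785 134.5297845832017
handle from base [ 514.9 -211.2]
t 14.85 pos [ 517.3 -210.4  225.1] yaw -12.6 F [-0.4 -0.6 -0.1] w 42.5
 shift [-0.   0.   1.6] turn [ 0.  0. -0.]
```

Request:
send_rows(
  targets=[
    [-0.02, 0.01, 0.4, 0, 0, 0],
    [-0.02, 0.01, 0.9, 0, 0, 0],
    [-0.02, 0.01, 0.9, 0, 0, 0],
  ],
)

```text
clock: 15.15
position: [513.8, -210.8, 150.0]
orientation: [-3.122, 0.347, 0.009]
force: [-0.7, -0.1, 0.4]
grip_width: 42.8
```

Request:
send_rows(
  targets=[
    [0, 0, 0.3, 0, 0, 0],
    [0, 0, 0.55, 0, 0, 0],
    [0, 0, 0.68, 0, 0, 0],
    [0, 0, 0.68, 0, 0, 0],
    [0, 0, 0.68, 0, 0, 0],
  ],
)

```text
clock: 15.65
position: [515.9, -211.1, 100.3]
orientation: [3.122, -0.346, 0.001]
force: [0.2, 0.1, 0.5]
grip_width: 42.7
```

Run:
```python
from h import *
plan((515.3,-211.1,96.5),-12.6)
```

```text
t 15.65 pos [ 515.9 -211.1  100.3] yaw -12.64 F [0.2 0.1 0.5] w 42.7
 shift [-0.008  0.001  0.047] turn [ 0.0001 -0.0003 -0.0002]
```

Request:
send_rows(
  targets=[
    [-0.01, 0, 0.025, 0, 0, 0],
    [-0.01, 0, 0.045, 0, 0, 0],
    [-0.01, 0, 0.045, 0, 0, 0],
  ],
)

```text
clock: 15.95
position: [515.0, -210.3, 95.9]
orientation: [-3.123, 0.345, -0.001]
force: [1.5, 0.5, 0.1]
grip_width: 42.4
```

Request:
send_rows(
  targets=[
    [0, 0, 0, 0, 0, 0],
    [0, 0, 0, 0, 0, 0],
    [0, 0, 0, 0, 0, 0],
    [0, 0, 0, 0, 0, 0],
    [0, 0, 0, 0, 0, 0],
    [0, 0, 0, 0, 0, 0],
  ],
  claw=0,
  newtons=50,
)

```text
clock: 16.55
position: [514.9, -210.4, 95.8]
orientation: [-3.123, 0.345, -0.0]
force: [-1.2, -0.2, 5.9]
grip_width: 11.1
```

Run:
```python
from h import *
plan()
```

```text
t 16.55 pos [ 514.9 -210.4   95.8] yaw -12.6 F [-1.2 -0.2  5.9] w 11.1
 shift [0. 0. 0.] turn [-0.     -0.0001  0.    ]
```

Request:
send_rows(
  targets=[
    [0, 0, -0.2, 0, 0, 0],
    [0, 0, -0.6, 0, 0, 0],
    [0, 0, -0.95, 0, 0, -0.04],
    [0, 0, -0.95, 0, 0, -0.08],
    [0, 0, -0.95, 0, 0, -0.12],
    [0, 0, -0.95, 0, 0, -0.16],
    [0, 0, -0.95, 0, 0, -0.2],
  ],
)

```text
clock: 17.25
position: [514.7, -210.4, 172.6]
orientation: [3.074, 0.645, 0.0]
force: [-1.2, -0.1, -1.4]
grip_width: 11.4
```

Run:
```python
from h import *
plan((557.6,-75,170),84.4)
im=camera('scene');cv2.imwrite('pics/g5.png',im[:,:,::-1])
```

```text
t 17.25 pos [ 514.7 -210.4  172.6] yaw 23.69 F [-1.2 -0.1 -1.4] w 11.4
 shift [ 1.171 -1.334  0.032] turn [ 1.000e-04  1.000e-04 -3.373e-01]
```

View pics/g5.png

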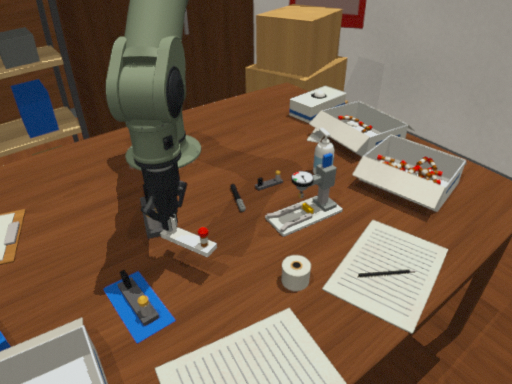

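Request:
send_rows(
  targets=[
    [0.15, -0.17, 0, 0, 0, -0.04],
    [0.3, -0.35, 0, 0, 0, -0.08],
    [0.45, -0.5, 0, 0, 0, -0.12],
    [0.6, -0.67, 0, 0, 0, -0.16],
  ],
)

```text
clock: 17.7
position: [537.7, -141.7, 172.3]
orientation: [2.819, 1.385, -0.001]
force: [0.2, 0.5, -1.6]
grip_width: 11.0
```

Run:
```python
from h import *
plan((557.6,-75,170),84.4)
```

```text
t 17.7 pos [ 537.7 -141.7  172.3] yaw 52.31 F [ 0.2  0.5 -1.6] w 11.0
 shift [ 0.812 -0.313  0.028] turn [ 0.      0.0002 -0.1783]
```

Request:
send_rows(
  targets=[
    [0.2, -0.08, 0, 0, 0, -0.045],
    [0.4, -0.16, 0, 0, 0, -0.09],
    [0.6, -0.24, 0, 0, 0, -0.135],
    [0.8, -0.31, 0, 0, 0, -0.178],
    [0.8, -0.31, 0, 0, 0, -0.178],
    [0.8, -0.31, 0, 0, 0, -0.178],
  ],
)

```text
clock: 18.3
position: [557.1, -76.7, 172.0]
orientation: [2.334, 2.102, -0.001]
force: [0.2, -1.9, -1.9]
grip_width: 11.0
```

Run:
```python
from h import *
plan((557.5,-72,112),84.4)
```

```text
t 18.3 pos [557.1 -76.7 172. ] yaw 84.03 F [ 0.2 -1.9 -1.9] w 11.0
 shift [ 0.059 -0.001  0.751] turn [ 0.      0.0002 -0.0021]
```

Request:
send_rows(
  targets=[
    [0, 0, 0.25, 0, 0, -0.002],
    [0, 0, 0.5, 0, 0, -0.002],
    [0, 0, 0.72, 0, 0, -0.002],
    [0, 0, 0.72, 0, 0, -0.002],
    [0, 0, 0.72, 0, 0, -0.002],
  ],
)

```text
clock: 18.8
position: [557.1, -77.1, 114.5]
orientation: [2.326, 2.111, -0.001]
force: [0.0, -0.4, -1.2]
grip_width: 11.5
```

Run:
```python
from h import *
plan((557.5,-72,107.3),84.4)
im=camera('wrist');cv2.imwrite('pics/g6.png',im[:,:,::-1])
s=camera('scene');crop(s,220,130,350,240,5,'pics/g7.png')
```

```text
t 18.8 pos [557.1 -77.1 114.5] yaw 84.44 F [ 0.  -0.4 -1.2] w 11.5
 shift [ 0.065 -0.001  0.089] turn [-0.0001  0.0002  0.0002]
```

View pics/g6.png

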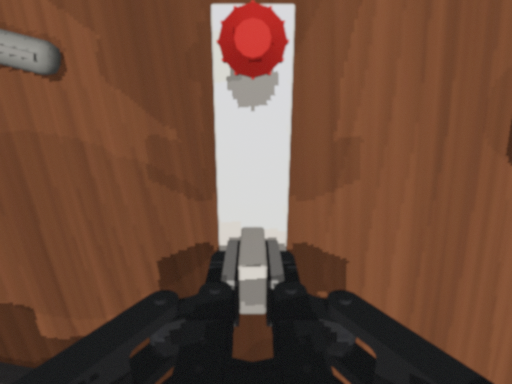

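View pics/g7.png

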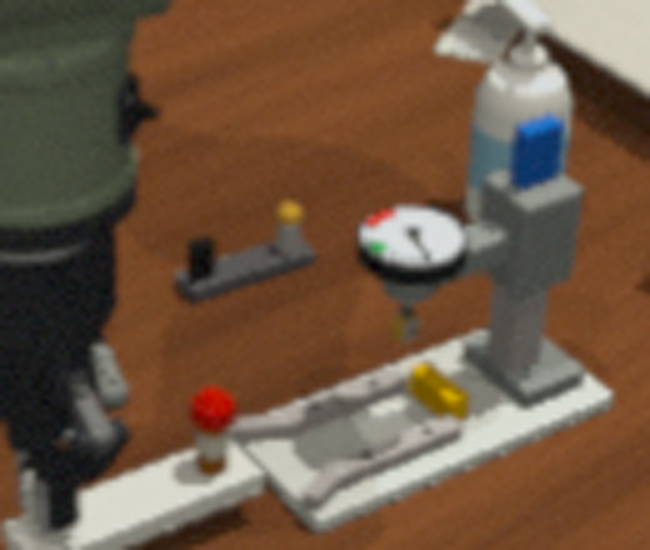

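Request:
send_rows(
  targets=[
    [0, 0, 0.05, 0, 0, 0],
    [0, 0, 0.09, 0, 0, 0],
    [0.1, 0, 0.09, 0, 0, 0],
    [0.2, 0, 0.09, 0, 0, 0],
    [0.3, 0, 0.09, 0, 0, 0],
    [0.4, 0, 0.09, 0, 0, 0],
    [0.4, 0, 0.09, 0, 0, 0],
  ],
)

```text
clock: 19.6
position: [560.4, -42.7, 106.8]
orientation: [-2.321, -2.116, -0.001]
force: [-0.0, -0.2, -0.7]
grip_width: 11.1
```

```bash
cat > st.py <<'E'
from h import *
plan((569.3,48.7,106.5),84.41)
g=np.array([np.cos(np.radians(84.41)),np.sin(np.radians(84.41)),0]);d=np.array([569.3,48.7,106])-sense()['position']
print('to home: along',round(d@g,1),'lat(tool y)',round(d@np.array([g[1],-g[0],0]),2))
E
python3 st.py
```

```text
t 19.6 pos [560.4 -42.7 106.8] yaw 84.71 F [-0.  -0.2 -0.7] w 11.1
 shift [1.148 0.005 0.004] turn [ 0.     -0.0002  0.0017]
to home: along 91.9 lat(tool y) -0.1
```

Request:
send_rows(
  targets=[
    [0.05, 0, 0, 0, 0, 0.001],
    [0.1, 0, 0, 0, 0, 0.001],
    [0.15, 0, 0, 0, 0, 0.001],
    [0.2, 0, 0, 0, 0, 0.001],
    [0.25, 0, 0, 0, 0, 0.001],
    [0.3, 0, 0, 0, 0, 0.001],
  ],
)

```text
clock: 20.2
position: [562.5, -20.2, 106.8]
orientation: [-2.327, -2.111, 0.0]
force: [-0.7, 0.3, -0.8]
grip_width: 11.3
```

```bash
python3 st.py
```

```text
t 20.2 pos [562.5 -20.2 106.8] yaw 84.42 F [-0.7  0.3 -0.8] w 11.3
 shift [0.866 0.    0.004] turn [-0. -0.  0.]
to home: along 69.3 lat(tool y) 0.02
```

Request:
send_rows(
  targets=[
    [0.07, 0, 0, 0, 0, 0],
    [0.14, 0, 0, 0, 0, 0],
    [0.21, 0, 0, 0, 0, 0],
    [0.28, 0, 0, 0, 0, 0],
    [0.35, 0, 0, 0, 0, 0],
    [0.42, 0, 0, 0, 0, 0],
    [0.49, 0, 0.005, 0, 0, 0],
    [0.54, 0, 0.005, 0, 0, 0],
  ],
)

```text
clock: 21.0
position: [566.7, 23.0, 106.3]
orientation: [-2.327, -2.111, 0.0]
force: [-0.2, -0.1, -1.5]
grip_width: 11.4
```

```bash
python3 st.py
python3 - <<'E'
from h import *
im=camera('wrist');cv2.imwrite('pics/i1.png',im[:,:,::-1])
s=camera('scene');crop(s,220,130,350,240,5,'pics/i2.png')
E
```

```text
t 21.0 pos [566.7  23.  106.3] yaw 84.44 F [-0.2 -0.1 -1.5] w 11.4
 shift [ 0.322  0.001 -0.002] turn [-0.     -0.      0.0001]
to home: along 25.8 lat(tool y) 0.08
```

View pics/i2.png

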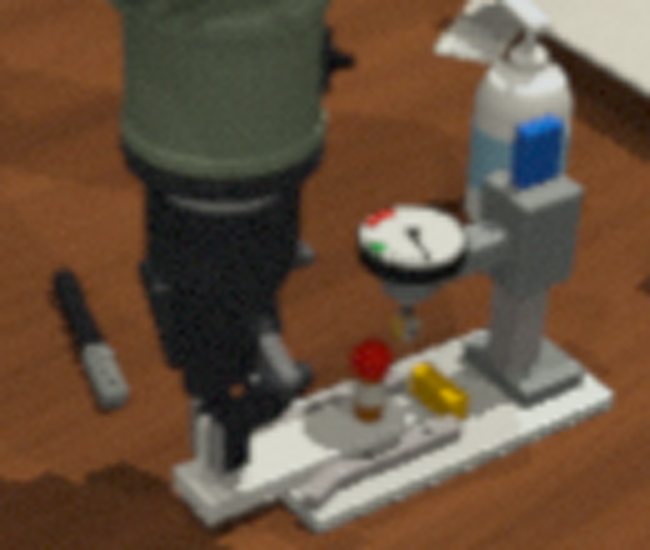

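Request:
send_rows(
  targets=[
    [0.03, 0, 0.006, 0, 0, 0],
    [0.06, 0, 0.006, 0, 0, 0],
    [0.09, 0, 0.006, 0, 0, 0],
    [0.12, 0, 0.006, 0, 0, 0],
  ],
)

```text
clock: 21.5
position: [567.7, 32.1, 105.9]
orientation: [2.327, 2.111, 0.0]
force: [-0.4, -0.3, -1.7]
grip_width: 11.5
```

```bash
python3 st.py
```

```text
t 21.5 pos [567.7  32.1 105.9] yaw 84.41 F [-0.4 -0.3 -1.7] w 11.5
 shift [ 0.208 -0.    -0.007] turn [0. 0. 0.]
to home: along 16.7 lat(tool y) -0.0
```

Request:
send_rows(
  targets=[
    [0, 0, 0.008, 0, 0, 0],
    [0.02, 0, 0.008, 0, 0, 0],
    [0.04, 0, 0.008, 0, 0, 0],
    [0.06, 0, 0.008, 0, 0, 0],
  ],
)

```text
clock: 21.9
position: [568.1, 34.5, 105.8]
orientation: [2.327, 2.107, -0.002]
force: [-2.1, -14.9, 9.8]
grip_width: 11.1
```

```bash
python3 st.py
```

```text
t 21.9 pos [568.1  34.5 105.8] yaw 84.31 F [ -2.1 -14.9   9.8] w 11.1
 shift [ 0.179 -0.003 -0.009] turn [ 0.0002  0.0007 -0.0006]
to home: along 14.3 lat(tool y) -0.23
```

```bash
python3 - <<'E'
from h import *
im=camera('wrist');cv2.imwrite('pics/i3.png',im[:,:,::-1])
s=camera('scene');crop(s,250,130,350,240,5,'pics/i4.png')
E
python3 st.py
```

```text
t 22.0 pos [568.2  34.7 105.8] yaw 84.32 F [ -3.2 -11.9  10.1] w 11.2
 shift [ 0.176 -0.003 -0.009] turn [ 0.0002  0.0007 -0.0005]
to home: along 14.1 lat(tool y) -0.24
```

View pics/i3.png

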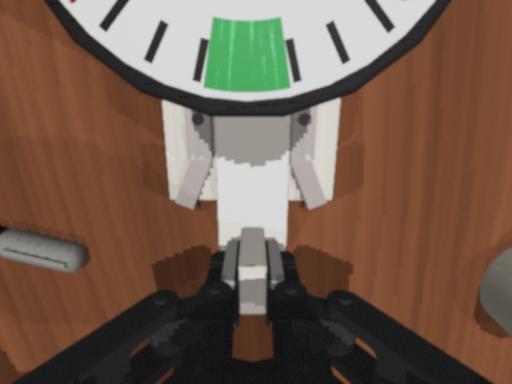

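View pics/i4.png

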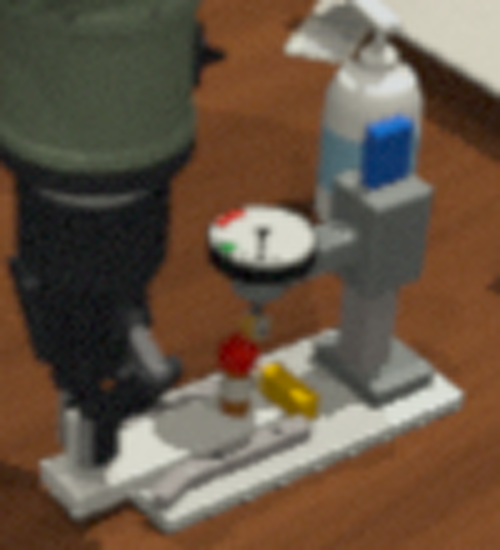

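Request:
send_rows(
  targets=[
    [0, 0, -0.005, 0, 0, 0],
    [0.01, 0, -0.005, 0, 0, 0],
    [0.02, 0, -0.005, 0, 0, 0],
  ],
)

```text
clock: 22.3
position: [568.2, 37.0, 105.8]
orientation: [2.327, 2.109, -0.001]
force: [-1.6, -7.2, 2.3]
grip_width: 11.4
```

```bash
python3 st.py
```

```text
t 22.3 pos [568.2  37.  105.8] yaw 84.35 F [-1.6 -7.2  2.3] w 11.4
 shift [ 0.147 -0.001 -0.009] turn [ 0.0001  0.0004 -0.0003]
to home: along 11.7 lat(tool y) -0.08
```

Reducing the downward push worked: the resistance dropped to 7 N. I'll keep advancing.

Request:
send_rows(
  targets=[
    [0.012, 0, 0, 0, 0, 0],
    [0.024, 0, 0, 0, 0, 0],
    [0.036, 0, 0, 0, 0, 0],
  ],
)

```text
clock: 22.6
position: [568.5, 40.0, 105.8]
orientation: [2.327, 2.109, -0.001]
force: [-1.2, -6.3, 2.3]
grip_width: 11.5
```

```bash
python3 st.py
```

```text
t 22.6 pos [568.5  40.  105.8] yaw 84.35 F [-1.2 -6.3  2.3] w 11.5
 shift [ 0.11  -0.001 -0.009] turn [ 0.0001  0.0004 -0.0003]
to home: along 8.8 lat(tool y) -0.1
```

Request:
send_rows(
  targets=[
    [0.012, 0, 0, 0, 0, 0],
    [0.024, 0, 0, 0, 0, 0],
    [0.036, 0, 0, 0, 0, 0],
    [0.05, 0, 0, 0, 0, 0],
  ],
)

```text
clock: 23.0
position: [569.0, 44.2, 105.8]
orientation: [2.327, 2.109, -0.001]
force: [-0.8, -6.4, 3.6]
grip_width: 11.3
```

```bash
python3 st.py
```

```text
t 23.0 pos [569.   44.2 105.8] yaw 84.37 F [-0.8 -6.4  3.6] w 11.3
 shift [ 0.057 -0.002 -0.008] turn [ 0.0001  0.0003 -0.0002]
to home: along 4.5 lat(tool y) -0.12
```

Request:
send_rows(
  targets=[
    [0.01, 0, 0, 0, 0, 0],
    [0.02, 0, 0, 0, 0, 0],
    [0.03, 0, 0, 0, 0, 0],
    [0.04, 0, 0, 0, 0, 0],
  ],
)

```text
clock: 23.4
position: [569.1, 45.8, 105.9]
orientation: [2.328, 2.107, -0.003]
force: [-2.9, -17.4, 5.3]
grip_width: 11.3
```

```bash
python3 st.py
```

```text
t 23.4 pos [569.1  45.8 105.9] yaw 84.3 F [ -2.9 -17.4   5.3] w 11.3
 shift [ 0.036 -0.001 -0.008] turn [-0.      0.0009 -0.0006]
to home: along 2.9 lat(tool y) -0.04
```

```bash
python3 - <<'E'
from h import *
im=camera('wrist');cv2.imwrite('pics/j3.png',im[:,:,::-1])
s=camera('scene');crop(s,270,145,340,235,6.5,'pics/j4.png')
t=camera('top');crop(t,150,160,250,230,6,'pics/j5.png')
E
python3 st.py
```

```text
t 23.55 pos [569.1  45.8 105.9] yaw 84.29 F [ -3.1 -14.4   5. ] w 11.3
 shift [ 0.037 -0.001 -0.008] turn [-0.      0.0009 -0.0007]
to home: along 2.9 lat(tool y) -0.04
```

View pics/j4.png

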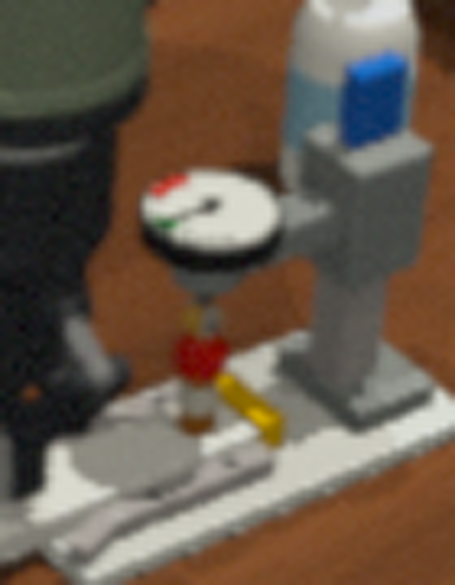

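View pics/j5.png

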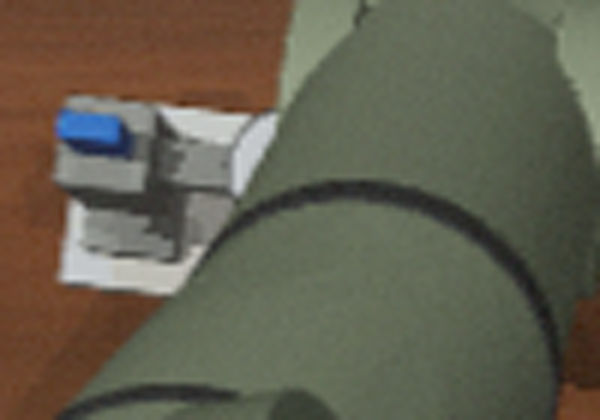

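View pics/j3.png

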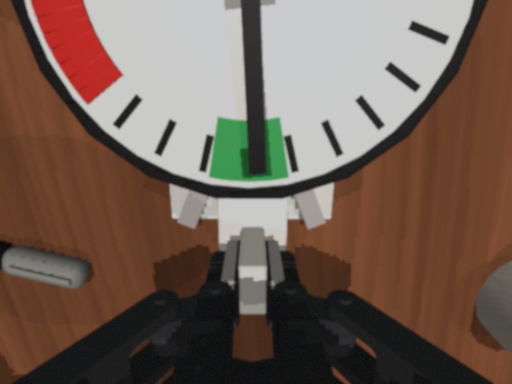

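Request:
send_rows(
  targets=[
    [0.005, 0, 0, 0, 0, 0],
    [0.005, 0, 0, 0, 0, 0],
    [0.005, 0, 0, 0, 0, 0],
  ],
)

```text
clock: 23.85
position: [569.0, 45.8, 105.9]
orientation: [2.328, 2.106, -0.004]
force: [-3.0, -15.8, 6.1]
grip_width: 11.1
```

```bash
python3 st.py
```

```text
t 23.85 pos [569.   45.8 105.9] yaw 84.27 F [ -3.  -15.8   6.1] w 11.1
 shift [ 0.036  0.    -0.008] turn [-0.      0.001  -0.0008]
to home: along 2.9 lat(tool y) 0.01
```

Run:
```python
from h import *
W=pose('wrist');im=cv2.imread('pics/j3.png')
print([im[v,253].tolist() for v in range(224,320,6)])
g=np.array([np.cos(np.radians(84.41)),np.sin(np.radians(84.41))]);o=np.array([578.6,143.1])
for v in(264,266,312,314):print(v,(onz(W,(253,v),63)[:2]-o)@g)
m=cv2.imread('pics/f2.png');print([m[v,253].tolist() for v in range(224,330,6)])
```

```text
[[200, 202, 202], [116, 123, 127], [118, 123, 127], [118, 123, 128], [118, 123, 127], [118, 124, 128], [119, 125, 129], [159, 166, 171], [188, 195, 200], [153, 159, 164], [111, 117, 121], [110, 116, 120], [110, 115, 119], [112, 117, 121], [140, 147, 152], [82, 90, 105]]
264 -82.6226870007107
266 -83.5447721213866
312 -106.10229258058716
314 -107.14655669425768
[[102, 101, 103], [60, 60, 61], [16, 17, 18], [16, 16, 17], [20, 18, 20], [18, 17, 16], [15, 17, 20], [19, 16, 19], [19, 20, 21], [24, 24, 24], [19, 17, 20], [21, 21, 20], [22, 20, 19], [21, 20, 18], [18, 19, 20], [23, 22, 25], [30, 43, 67], [30, 46, 76]]
```

Request:
send_rows(
  targets=[
    [0, 0, 0, 0, 0, 0],
    [0, 0, 0, 0, 0, 0],
    [0, 0, 0, 0, 0, 0],
    [0, 0, 0, 0, 0, 0],
    [0, 0, 0, 0, 0, 0],
    [0, 0, 0, 0, 0, 0],
  ],
  claw=0.5,
)

```text
clock: 24.45
position: [569.3, 48.9, 105.7]
orientation: [2.327, 2.111, 0.0]
force: [0.2, -0.6, -0.2]
grip_width: 43.1
```

```bash
python3 st.py
```

```text
t 24.45 pos [569.3  48.9 105.7] yaw 84.43 F [ 0.2 -0.6 -0.2] w 43.1
 shift [-0.002  0.    -0.01 ] turn [ 0.     -0.      0.0001]
to home: along -0.2 lat(tool y) 0.02
```

Released. I'll move straight up, then back, and check.

Request:
send_rows(
  targets=[
    [0, 0, -0.2, 0, 0, 0],
    [0, 0, -0.5, 0, 0, 0],
    [0, 0, -1, 0, 0, 0],
  ],
)

```text
clock: 24.75
position: [568.5, 48.6, 186.2]
orientation: [-2.326, -2.11, 0.004]
force: [0.2, 0.7, 0.6]
grip_width: 42.7
```

Request:
send_rows(
  targets=[
    [0, 0, -0.5, 0, 0, 0],
    [0, 0, -1, 0, 0, 0],
    [0, 0, -1, 0, 0, 0],
    [0, 0, -1, 0, 0, 0],
    [0, 0, -1, 0, 0, 0],
  ],
)

```text
clock: 25.25
position: [568.9, 48.8, 265.6]
orientation: [-2.327, -2.11, 0.001]
force: [-0.1, -0.1, -1.2]
grip_width: 43.1
```

Run:
```python
from h import *
plan()
im=camera('wrist');cv2.imwrite('pics/k1.png',im[:,:,::-1]);crop(im,195,60,315,260,3.5,'pics/k2.png')
s=camera('scene');cv2.imwrite('pics/k3.png',s[:,:,::-1])
```

```text
t 25.25 pos [568.9  48.8 265.6] yaw 84.42 F [-0.1 -0.1 -1.2] w 43.1
 shift [0. 0. 0.] turn [-0.0002  0.     -0.    ]
```

View pics/k2.png

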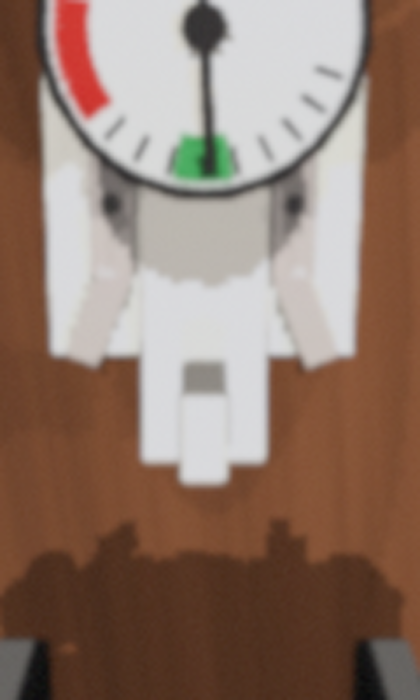

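View pics/k3.png

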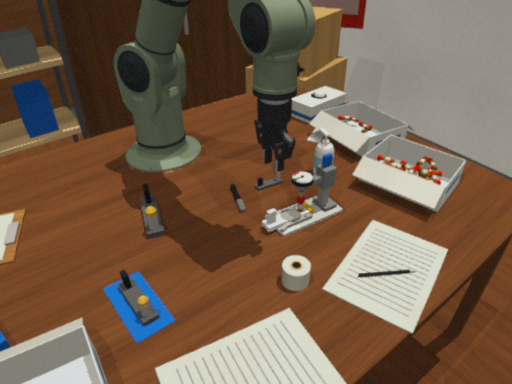

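Run:
```python
from h import *
W=pose('wrist');f=lambda u,v:(195+u/3.5,60+v/3.5)
g=np.array([np.cos(np.radians(84.41)),np.sin(np.radians(84.41))]);l=np.array([-g[1],g[0]])
mo=(onz(W,f(48,355),10)+onz(W,f(355,355),10))[:2]/2
ta=(onz(W,f(140,463),24)+onz(W,f(268,463),24))[:2]/2
h=(onz(W,f(205,395),63)+onz(W,f(204,484),63))[:2]/2
print('tail rel mouth (want -29)',(ta-mo)@g,(ta-mo)@l,'centre est',(ta-mo)@g-85+67,'handle est',(h-mo)@g-85+48,(h-mo)@l)
```

```text
tail rel mouth (want -29) -29.108131883503336 -0.789332760654731 centre est -47.10813188350333 handle est -46.93663894638168 -0.8283334806996009
```

```bash
python3 -c "
from bench import *
print(sign_off(), sense()['clock'])"
```

```text
the job is handed in; nothing more can be done
the job is handed in; nothing more can be done
```

The job is done and handed in at about 25 s of the 72 s allowed. No verdict was reported.

- **Dial head:** I lowered it by its fin until the needle was on the middle of the green mark, then let go. The pictures afterwards showed it staying there.
- **Master:** I drew it out and stood it lengthwise on the mat. The wrist picture showed it well inside the edges and the last scene picture showed it still upright.
- **Sample carrier:** I slid it in under the roller and pressed it against the stop until the force levelled at 14–16 N (peak 17.4 N, roller drag included). It did not move any further, so I let go.
- **Last checks:**
  - **Sample:** its centre measured 47.1 mm (tail edge) and 46.9 mm (handle) before the roller, against 47 wanted, and about 0.8 mm off sideways.
  - **Needle:** it was on the green.
  - **Bystanders:** the sanitizer, label roll and marker were not touched and looked in place.
- **Unexpected readings:**
  - The first touch on the cap's rim briefly took about 15 N along the slide, because I was pressing the carrier down too hard. I eased off and it dropped to 6–7 N.
  - The arm's recorded home position, taken from the master, was about 3 mm past where the sample met the stop. The cause was a slightly different grip on the fin, and the pictures after release confirmed the sample was home.

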